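# Dry-lay the feature pieces of a mosaic panel

### The job

Dry-lay the mosaic panel, square to the board and flat on it, with about 25 mm of bare board between neighbouring pieces: the blue tile midway between the sun and the moon, the green tile directly behind the sun, and the terracotta tile directly to the left of the green tile (left and behind as seen from the robot, along the board's edges). Then set the amber glass gem centred on top of the blue tile. Leave the glue bottle and the jar standing where they are.

Things in the scene. Friction and masses are not known exactly. Their poses are not given: they have to be found in the camera images.
- board: plywood backing board fixed to the bench, 160 mm (x) by 280 mm (y), 12 mm thick, pale face with a narrow border of small blue and cream tesserae glued round its rim (8 mm wide, 3 mm high). Origin: centre of its underside; x points away from the robot (behind), y to the left seen from the robot, z up. It may be turned by up to 15 degrees. The layout fits inside the border.
- sun: glued to the board: yellow disc with orange centre and red rays, 36 mm across, 10 mm high. Origin: centre of its underside, on the board's face; axes parallel to the board's. Sun and moon lie side by side along the board's length, 122 mm from centre to centre, 31 mm nearer to the robot than the board's mid-line; either may be the left one.
- moon: glued to the board: navy disc with a white crescent, 36 mm across, 10 mm high. Origin: centre of its underside; axes parallel to the board's.
- blue_tile: blue glazed square tile with a slightly paler square on its face, 36 x 36 mm, 12 mm thick, about 35 g, lying flat loose on the bench. Origin: centre of its underside; z up, x and y square to its sides (the four sides are alike).
- green_tile: green glazed square tile with a slightly paler square on its face, 36 x 36 mm, 12 mm thick, about 35 g, lying flat loose on the bench. Origin: centre of its underside; z up, x and y square to its sides (the four sides are alike).
- terracotta_tile: terracotta (orange-brown) glazed square tile with a slightly paler square on its face, 36 x 36 mm, 12 mm thick, about 35 g, lying flat loose on the bench. Origin: centre of its underside; z up, x and y square to its sides (the four sides are alike).
- gem: amber glass gem, a loose disc 30 mm across with upright sides 10 mm high and a low dome, 14 mm high in all, about 20 g, lying flat on the bench, dome up. Origin: centre of its underside, z up.
- glue: bystander: loose cream-coloured glue bottle with a blue cap, standing upright, 52 mm across, 150 mm high. Origin: centre of its underside.
- jar: bystander: loose glass jar with a red lid, standing upright, 60 mm across, 75 mm high. Origin: centre of its underside.
Things that resemble listed ones, but are neither listed nor needed, are in the scene too. What is meant by the terracotta_tile is not pink, and is the smaller of those in its own colour.

How it is judged:
By the outcome, as a careful person would: the job done as asked, in the order asked, and still so for the second after the job is handed in, with the robot touching nothing.
It also fails if it takes over 96 s, if anything falls off the work surface, if the arm or the gripper's body presses on something with over 40 N, if the wrist force passes 120 N, or if a joint passes its speed limit or range.

### The arm

A 6-joint arm with a two-finger parallel gripper is mounted at the origin on the work surface. World frame = base frame: x ahead of the robot, y to its left, z up, the work surface at z = 0. Lengths are in mm, angles in rad, forces in N, time in s.
With the tool pointing down it reaches from about 350 to 775 mm from the base axis. Payload 5.5 kg.
Tool frame: the origin (TCP) lies midway between the tips of the shut fingers; the grasp point (between the pads) lies 19 mm behind it (robot.grasp_offset is the z of the grasp point in the tool frame, in mm); z points along the fingers, y is the line along which they close (so a half turn about z gives the same grasp; the last joint's range is limited). The gripper opens to 85 mm and grips with 20 to 120 N. Pads are 22 mm wide; open, the fingers measure 114 mm over their backs; the gripper's body (76 mm by 85 mm) begins 54 mm behind the grasp point. The pads swing forward as they close: fully open they stand 13 mm farther back than shut.
Start: joints at [1.074, 0.313, 0.046, 1.304, 0, 1.431], TCP at [200.861, 538.82, 231.323] pointing down, gripper open.
Joint ranges: [-2.76, 2.76], [-0.86, 1.69], [-1.03, 1.26], [-2.2, 2.34], [-1.47, 1.5], [-3.14, 3.14]. Speed limits (rad/s): [2.57, 2.57, 3.14, 3.14, 3.14, 3.14].

### API

Orientations are given as a rotation vector (axis times angle).
In Python, from plant import robot gives the robot as it stands. The module is installed in compiled form; this text tells all that it offers.
- The arm moves only by the tool servo_tool, never from a script. Its argument "commands" is a list of rows, each a list of 6 numbers: the shift along the tool's x, y, z in units of 0.8 m (1.0 is 0.8 m), then the turn, a rotation vector about the tool's x, y, z in units of pi rad (1.0 is pi rad). In form: [[tx, ty, tz, ax, ay, az], ...]. A call has exactly 5 rows; each row is the pose to reach, as a shift and turn from the pose commanded when the call began, along the tool's axes at that moment, turning the shorter way round; what a row does not reach only later rows make up. A row lasts 1/12 s, in which the tool goes at most 41.7 mm and 7.16 degrees, less where a joint would pass 70% of its speed; a pose out of reach is approached as far as the arm can. A call with a number of a shift or a turn outside -1 to 1 is refused whole. A call with a gripper value outside its range is refused whole. "gripper" is the finger opening in mm, from 0 to 85.4, set as the call begins (left out, the last holds). The fingers move at their own pace and stop on an object; "squeeze" is the grip in N (left out, the last holds). Time passes only in rows, so rows that repeat a pose let the fingers close, or fill a call up. It gives the time, the measured TCP pose, the force, the opening and the grip force at its end, in the units of the state.
- robot.get_state(): the state, without advancing time (a new reading comes with each control period).
- robot.grab_frame(name): name is "scene" or "top" or "wrist"; returns (picture, depth): 480x640x3 uint8, red, green, blue; 480x640 float32, mm along the optical axis (not along the pixel's ray), 0 where there is no reading.
- robot.camera_info(name): a dict with "fx", "fy", "cx", "cy" (pixels), "distortion" ([k1, k2, p1, p2, k3] as OpenCV has them; the pictures are not rectified), "extrinsics" (4x4, takes a point from camera to world coordinates). Camera axes: x right, y up, looking along -z (the intrinsics and any distortion apply to the point x, -y, -z); pixel columns grow to the right and rows downward; lengths in mm; the calibration is good to about 2 mm. A picture is of the moment at which its call begins: read the wrist's pose just before it. camera_info takes no time and is no camera call; for the wrist camera it gives the pose at the moment of the call.
- robot.close_job(): hands the job in; it is judged then, once.
The state is a dict: "time_s": time; "joint_positions": joint angles; "joint_vel": joint speeds; "tau": joint torques, N m; "tool_pos": TCP position; "tcp_rot": TCP orientation; "wrist_force": force on the tool from outside, world axes, zero at the start; "moment": the same for the moment, N m; "width": opening from 0.0 (shut) to 1.0 (fully open); "finger_force": force on a finger pad.
Only numpy, scipy, OpenCV 4.12 (cv2) and the standard library are available. Lean on these libraries where they do the work, as an engineer would, in place of code of your own. Each camera call takes 0.05 s, during which the arm holds its last target. There are 200 camera calls.

## Working session

There is one attempt and no reset: what is moved stays moved. The work goes in short steps, Python scripts to look and compute and a tool call to move; the robot and the scene stay as the last step left them, time stands still between calls to the robot, and variables do not carry over. Pictures are saved under pics/ and viewed, at most 14 in all, crops included, and the job is handed in when it is done.

Besides the shell and the picture viewer there is one more tool, called after "Request:" by a JSON object that holds its "fn" and its "kwargs". servo_tool: Moves the arm, as the interface text tells. Its arguments: {"type":"object","properties":{"commands":{"type":"array","items":{"type":"array","items":{"type":"number","minimum":-1,"maximum":1}}},"gripper":{"type":"number"},"squeeze":{"type":"number"}},"required":["commands"]}

```bash
mkdir -p pics
python3 - <<'E'
from plant import robot
import cv2,numpy as np
for n in("top","scene"):
    p,d=robot.grab_frame(n); i=robot.camera_info(n)
    cv2.imwrite(f"pics/{n}0.png",p[:,:,::-1]); np.savez(f"{n}0.npz",p=p,d=d,**{k:np.array(v) for k,v in i.items()})
    print(n,{k:np.round(v,3).tolist() for k,v in i.items()})
s=robot.get_state();print({k:np.round(v,3).tolist() for k,v in s.items()},robot.grasp_offset)
E
```

```text
top {'fx': 581.735, 'fy': 581.735, 'cx': 321.083, 'cy': 238.219, 'distortion': [-0.029, 0.0, 0.0, 0.0, 0.0], 'extrinsics': [[0.028, 0.997, -0.074, 394.436], [-0.999, 0.029, 0.015, -0.363], [0.017, 0.073, 0.997, 1119.715], [0.0, 0.0, 0.0, 1.0]]}
scene {'fx': 490.832, 'fy': 490.832, 'cx': 318.07, 'cy': 236.001, 'distortion': [-0.113, 0.0, 0.0, 0.0, 0.0], 'extrinsics': [[0.383, -0.605, 0.698, 1211.225], [0.924, 0.25, -0.29, -323.844], [0.0, 0.756, 0.655, 738.285], [0.0, 0.0, 0.0, 1.0]]}
{'time_s': 0.1, 'joint_positions': [1.074, 0.314, 0.045, 1.304, 0.0, 1.431], 'joint_vel': [-0.001, -0.001, 0.001, 0.001, 0.001, -0.0], 'tau': [0.004, -48.172, 29.924, 0.013, -0.0, 0.0], 'tool_pos': [200.61, 538.373, 230.495], 'tcp_rot': [-0.557, -3.091, 0.002], 'wrist_force': [0.253, 0.464, 0.773], 'moment': [-0.019, -0.038, -0.028], 'finger_force': 0.0, 'width': 1.001} -18.700000000000003
```

View pics/top0.png

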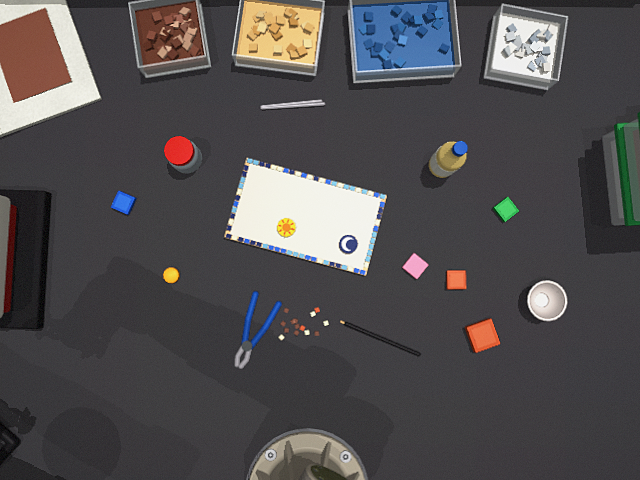

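View pics/scene0.png

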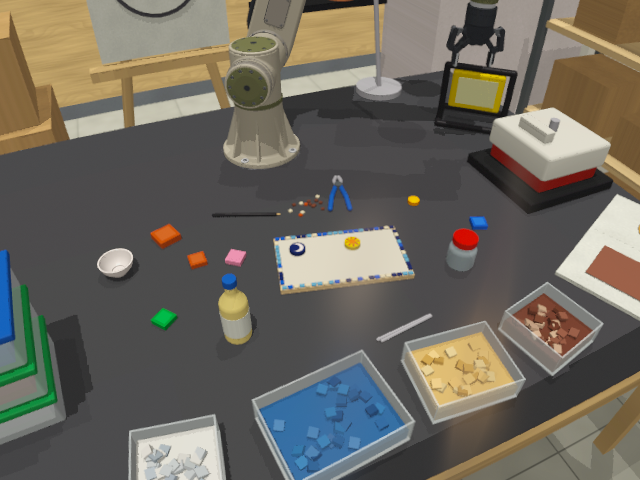

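The top view shows, as possible confusions:
- **Terracotta:** small orange tile (456,280), large orange tile (483,335), pink tile (415,266). I choose the small one.
- **Blue, green and gem:** blue tile (123,203), green tile (507,209) and gem (171,275) each have a single candidate on the bench.
- **Board:** sun (286,228) on the left and moon (348,244) on the right. The jar is at (182,153) and the glue at (450,158).

```bash
cat > h.py <<'E'
import cv2,numpy as np
def rays(uv,I):
    K=np.array([[I['fx'],0,I['cx']],[0,I['fy'],I['cy']],[0,0,1]],float)
    q=cv2.undistortPoints(np.float64(uv).reshape(-1,1,2),K,np.float64(I['distortion'])).reshape(-1,2)
    E=np.array(I['extrinsics']); return (np.c_[q[:,0],-q[:,1],-np.ones(len(q))])@E[:3,:3].T,E[:3,3]
def plane(uv,I,z):
    r,o=rays(uv,I); return o+r*((z-o[2])/r[:,2])[:,None]
def pt(uv,I,d):
    r,o=rays(uv,I); return o+r*d
def blob(p,lo,hi,near=None,amin=20):
    m=cv2.inRange(cv2.cvtColor(p,cv2.COLOR_RGB2HSV),lo,hi)
    n,l,s,c=cv2.connectedComponentsWithStats(m)
    k=[i for i in range(1,n) if s[i,4]>=amin]
    if near is not None: k=sorted(k,key=lambda i:np.hypot(*(c[i]-near)))
    else: k=sorted(k,key=lambda i:-s[i,4])
    m=np.uint8(l==k[0])*255
    cn=max(cv2.findContours(m,cv2.RETR_EXTERNAL,cv2.CHAIN_APPROX_NONE)[0],key=cv2.contourArea).reshape(-1,2)
    return m,cn,c[k[0]]
def rect(cn,I,z):
    w=plane(cn,I,z)[:,:2].astype(np.float32); return cv2.minAreaRect(w.reshape(-1,1,2))
E
python3 - <<'E'
import numpy as np,cv2
from h import *
f=np.load('top0.npz');p=f['p'];d=f['d'];I={k:f[k] for k in('fx','fy','cx','cy','distortion','extrinsics')}
for n,lo,hi,near,z in [('blue',(105,120,80),(125,255,255),(123,203),12),('green',(55,120,80),(80,255,255),(507,209),12),
 ('terra',(3,150,120),(14,255,255),(456,280),12),('bigterra',(3,150,120),(14,255,255),(483,335),12),('pink',(160,60,120),(179,200,255),(415,266),12),('gem',(15,150,120),(28,255,255),(171,275),10),
 ('sun',(0,120,120),(35,255,255),(286,228),22),('moon',(110,80,20),(130,255,140),(348,244),22),('face',(15,0,200),(60,30,255),(300,200),12),('jarlid',(0,180,100),(6,255,255),(180,150),75),('cap',(105,120,60),(125,255,255),(460,148),150)]:
    m,cn,c=blob(p,lo,hi,near); (x,y),s,a=rect(cn,I,z)
    dd=d[m>0]; q=pt([c],I,np.median(dd[dd>0]))[0]
    print(n,c.round(1),'rect',round(x,1),round(y,1),np.round(s,1),round(a,1),'depthpt',q.round(1))
# board outer rim
m=cv2.threshold(cv2.cvtColor(p,cv2.COLOR_RGB2HSV)[:,:,2],90,255,0)[1]
n,l,s,c=cv2.connectedComponentsWithStats(m);k=l[200,300]
cn=max(cv2.findContours(np.uint8(l==k),0,1)[0],key=cv2.contourArea).reshape(-1,2)
print('board',rect(cn,I,13.5))
cv2.imwrite('pics/crop1.png',cv2.resize(p[180:370,370:580][:,:,::-1],None,fx=3,fy=3,interpolation=2))
E
```

```text
blue [122.8 202.2] rect 534.1 364.0 [38.2 36.6] 66.5 depthpt [534.1 364.4  11.6]
green [506.1 208.6] rect 544.3 -373.1 [36.2 36.3] 38.9 depthpt [ 544.  -372.8   12.9]
terra [456.  279.1] rect 405.7 -277.0 [34.3 35.1] 1.5 depthpt [ 405.6 -276.7   13. ]
bigterra [483.  335.1] rect 300.4 -330.1 [52.6 51.2] 20.9 depthpt [ 301.1 -328.3   18.2]
pink [415.1 265.5] rect 429.2 -198.0 [37.2 37.2] 52.2 depthpt [ 429.2 -198.    12.3]
gem [170.6 274.8] rect 398.8 266.9 [28.5 28.6] 1.7 depthpt [398.3 266.3  11.6]
sun [285.7 227. ] rect 494.8 51.0 [33.6 33.5] 46.7 depthpt [494.7  50.7  22.5]
moon [349. 244.] rect 466.9 -67.2 [32.3 32.2] 1.5 depthpt [466.1 -70.   22.8]
face [305.4 214.8] rect 517.7 10.5 [269.3 156.9] 76.7 depthpt [520.1  14.3  12.6]
jarlid [178.3 149.9] rect 624.8 248.1 [51.4 51. ] 28.8 depthpt [624.8 248.   74.9]
cap [459.6 148.1] rect 626.4 -245.8 [22.8 27.2] 46.4 depthpt [ 626.6 -246.1  150.6]
board ((518.4363403320312, 14.060867309570312), (281.36590576171875, 161.7559356689453), 76.5889892578125)
```

View pics/crop1.png

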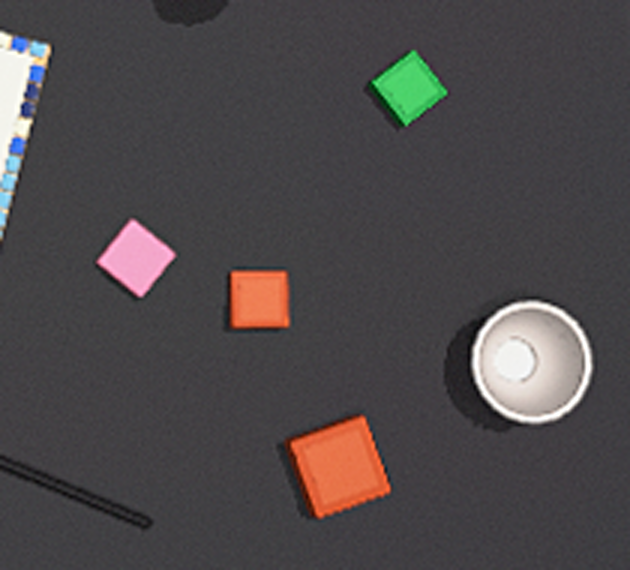

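The crop shows the small orange tile with about 35 mm sides (the large one measures about 52 mm) and the pink tile beside it, so the small orange one at (456,280) is the right one. Board yaw is about -13.4°. Next is a planner that turns waypoints into rows.

```bash
cat > plan.py <<'E'
import sys,json,numpy as np
# usage: plan.py 'x,y,z,psi' 'x,y,z,psi[,n]' ... ; prints final row per call, n calls per leg (equal parts)
def ax(psi):
    a=np.radians(psi);return np.array([[np.cos(a),np.sin(a),0],[np.sin(a),-np.cos(a),0],[0,0,-1]])  # columns: tool axes
if __name__=='__main__':
    c=np.array(eval(sys.argv[1]),float)
    for w in sys.argv[2:]:
        w=list(eval(w)); n=int(w[4]) if len(w)>4 else 1; g=np.array(w[:4],float); s=c.copy()
        for k in range(1,n+1):
            t=s+(g-s)*k/n
            sh=np.round(ax(c[3]).T@(t[:3]-c[:3])/800,4); tz=np.round(-(t[3]-c[3])/180,4)
            c[:3]+=ax(c[3])@sh*800; c[3]-=tz*180
            print([*map(float,sh),float(tz)],'->',c.round(2).tolist(),'L%.0f'%(np.linalg.norm(sh)*800))
E
python3 plan.py 200.861,538.82,231.323,159.55 534.1,364.2,120,66.5,3 534.1,364.2,30,66.5 534.1,364.2,1.5,66.5
```

```text
[-0.1555, -0.0197, 0.0464, 0.1723] -> [311.91, 480.59, 194.2, 128.54] L131
[-0.1434, 0.0633, 0.0464, 0.1723] -> [423.0, 422.4, 157.08, 97.52] L131
[-0.0903, 0.1282, 0.0464, 0.1723] -> [534.13, 364.21, 119.96, 66.51] L131
[-0.0, -0.0, 0.1125, 0.0] -> [534.13, 364.21, 29.96, 66.51] L90
[-0.0, -0.0, 0.0356, 0.0] -> [534.13, 364.21, 1.48, 66.51] L28
```

Request:
{"fn": "servo_tool", "kwargs": {"commands": [[-0.1555,-0.0197,0.0464,0,0,0.1723],[-0.1555,-0.0197,0.0464,0,0,0.1723],[-0.1555,-0.0197,0.0464,0,0,0.1723],[-0.1555,-0.0197,0.0464,0,0,0.1723],[-0.1555,-0.0197,0.0464,0,0,0.1723]], "gripper": 60, "squeeze": 30}}

```text
time_s: 0.52
tool_pos: [313.9, 478.3, 192.3]
tcp_rot: [-1.378, -2.823, 0.005]
wrist_force: [-0.5, -0.3, 1.0]
width: 0.703
finger_force: 0.0
```

Request:
{"fn": "servo_tool", "kwargs": {"commands": [[-0.1434,0.0633,0.0464,0,0,0.1723],[-0.1434,0.0633,0.0464,0,0,0.1723],[-0.1434,0.0633,0.0464,0,0,0.1723],[-0.1434,0.0633,0.0464,0,0,0.1723],[-0.1434,0.0633,0.0464,0,0,0.1723]]}}

```text
time_s: 0.93
tool_pos: [425.0, 420.1, 155.0]
tcp_rot: [-2.083, -2.352, 0.005]
wrist_force: [-0.8, -0.1, -0.0]
width: 0.702
finger_force: 0.0
```

Request:
{"fn": "servo_tool", "kwargs": {"commands": [[-0.0903,0.1282,0.0464,0,0,0.1723],[-0.0903,0.1282,0.0464,0,0,0.1723],[-0.0903,0.1282,0.0464,0,0,0.1723],[-0.0903,0.1282,0.0464,0,0,0.1723],[-0.0903,0.1282,0.0464,0,0,0.1723]]}}

```text
time_s: 1.35
tool_pos: [536.1, 361.7, 117.5]
tcp_rot: [2.635, 1.71, -0.004]
wrist_force: [-0.3, 1.1, 0.0]
width: 0.703
finger_force: 0.0
```

Request:
{"fn": "servo_tool", "kwargs": {"commands": [[0,0,0,0,0,0],[0,0,0,0,0,0],[0,0,0,0,0,0],[0,0,0,0,0,0],[0,0,0,0,0,0]]}}

```text
time_s: 1.77
tool_pos: [533.7, 364.8, 120.3]
tcp_rot: [2.626, 1.725, 0.001]
wrist_force: [-1.0, 0.9, 0.2]
width: 0.703
finger_force: 0.0
```

```bash
cat > wr.py <<'E'
from plant import robot
from h import *
import sys
def grab(n='wrist'):
    I=robot.camera_info(n);p,d=robot.grab_frame(n);return p,d,I
R={'blue':((105,120,60),(125,255,255)),'green':((55,120,60),(80,255,255)),'terra':((3,150,100),(14,255,255)),'gem':((15,150,100),(28,255,255))}
E
python3 - <<'E'
from wr import *
p,d,I=grab(); cv2.imwrite('pics/w1.png',p[:,:,::-1])
m,cn,c=blob(p,*R['blue'],amin=300); print(c,rect(cn,I,12),pt([c],I,np.median(d[m>0])),robot.get_state()['tool_pos'])
E
```

```text
[314.79768555 218.55706305] ((534.1444702148438, 370.55816650390625), (38.50212478637695, 36.25442123413086), 68.28443908691406) [[535.61191782 374.65369041  10.44081334]] [533.7729415  364.76489247 120.31916095]
```

View pics/w1.png

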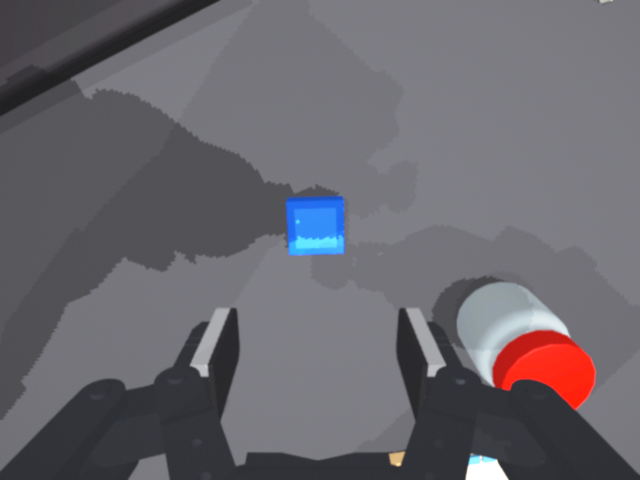

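The wrist view shows the blue tile at (316,226), between the fingers at columns 220 and 418, with the jar at right. Wrist and top positions differ by about 6 mm along the tool's x, so I look again from lower down.

Request:
{"fn": "servo_tool", "kwargs": {"commands": [[0,0,0.03,0,0,0],[0,0,0.06,0,0,0],[0,0,0.075,0,0,0],[0,0,0.075,0,0,0],[0,0,0.075,0,0,0]]}}

```text
time_s: 2.23
tool_pos: [533.4, 364.2, 59.6]
tcp_rot: [-2.626, -1.724, 0.002]
wrist_force: [-0.5, 0.0, 1.0]
width: 0.701
finger_force: 0.0
```

Run:
```python
from wr import *
p,d,I=grab(); 
m,cn,c=blob(p,(90,90,60),(125,255,255),near=(316,250),amin=300); cv2.drawContours(p,[cn],-1,(255,0,0),1);cv2.imwrite('pics/w2.png',p[:,:,::-1])
r=rect(cn,I,12);print(c,r,pt([c],I,np.median(d[m>0])),robot.get_state()['tool_pos'],np.round(I['extrinsics'],3).tolist(),I['distortion'])
p,d,I=grab('top'); m,cn,c=blob(p,(90,90,60),(125,255,255),near=(122,203),amin=100);print(c,rect(cn,I,12))
```

```text
[314.94261849 258.91810423] ((534.4119262695312, 371.1540222167969), (39.27961349487305, 36.29505157470703), 68.29145050048828) [[534.42390256 371.19063747  10.20067196]] [534.33109845 364.64077591  60.68741254] [[0.917, 0.376, 0.13, 566.275], [-0.398, 0.867, 0.299, 441.153], [-0.001, -0.326, 0.945, 200.721], [0.0, 0.0, 0.0, 1.0]] [-0.04388807  0.          0.          0.          0.        ]
[123.09113924 202.35189873] ((533.978271484375, 363.63934326171875), (39.58696746826172, 36.831451416015625), 68.64453887939453)
```

View pics/w2.png

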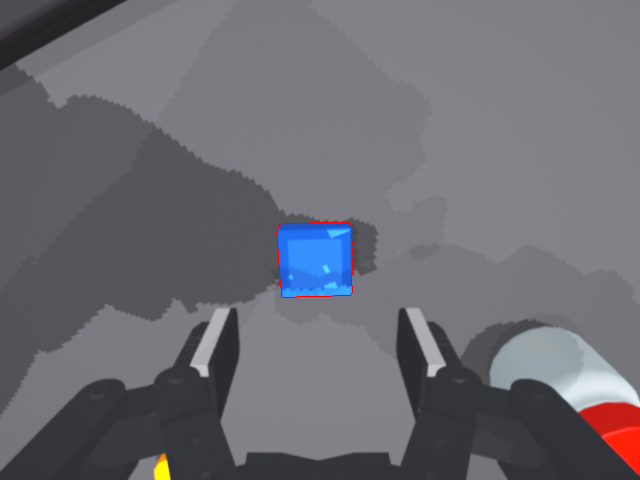

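Both wrist views agree. The visible side walls bias both cameras, since I see the wall at the top edge (row 223) and the contour spans 223–297. Within calibration, the truth is around (534, 367). I'll grip once in each direction, which centres the tile in the robot frame and calibrates the cameras.

```bash
python3 plan.py 534.13,364.21,59.96,66.51 534.2,367.4,20,66.5 534.2,367.4,1.5,66.5 534.2,367.4,1.5,156.5,3
```

```text
[0.0037, -0.0015, 0.05, 0.0001] -> [534.21, 367.4, 19.96, 66.49] L40
[-0.0, -0.0, 0.0231, -0.0] -> [534.21, 367.4, 1.48, 66.49] L18
[-0.0, -0.0, -0.0, -0.1667] -> [534.21, 367.4, 1.48, 96.5] L0
[-0.0, -0.0, -0.0, -0.1667] -> [534.21, 367.4, 1.48, 126.5] L0
[0.0, -0.0, -0.0, -0.1666] -> [534.21, 367.4, 1.48, 156.49] L0
```

Request:
{"fn": "servo_tool", "kwargs": {"commands": [[0.0037,-0.0015,0.02,0,0,0],[0.0037,-0.0015,0.04,0,0,0],[0.0037,-0.0015,0.05,0,0,0],[0.0037,-0.0015,0.05,0,0,0],[0.0037,-0.0015,0.05,0,0,0]]}}

```text
time_s: 2.75
tool_pos: [534.4, 367.5, 20.5]
tcp_rot: [-2.627, -1.723, -0.0]
wrist_force: [-0.1, -0.3, 0.4]
width: 0.702
finger_force: 0.0
```

Request:
{"fn": "servo_tool", "kwargs": {"commands": [[0,0,0.006,0,0,0],[0,0,0.012,0,0,0],[0,0,0.018,0,0,0],[0,0,0.0231,0,0,0],[0,0,0.0231,0,0,0]]}}

```text
time_s: 3.17
tool_pos: [533.6, 367.1, 0.4]
tcp_rot: [-2.627, -1.723, 0.003]
wrist_force: [-0.7, 0.6, 0.5]
width: 0.706
finger_force: 0.0
```

Request:
{"fn": "servo_tool", "kwargs": {"commands": [[0,0,0,0,0,0],[0,0,0,0,0,0],[0,0,0,0,0,0],[0,0,0,0,0,0],[0,0,0,0,0,0]], "gripper": 30, "squeeze": 25}}

```text
time_s: 3.58
tool_pos: [534.4, 367.6, 1.7]
tcp_rot: [-2.627, -1.723, -0.001]
wrist_force: [0.6, 0.4, 0.2]
width: 0.412
finger_force: 25.5
```

Request:
{"fn": "servo_tool", "kwargs": {"commands": [[0,0,0,0,0,0],[0,0,0,0,0,0],[0,0,0,0,0,0],[0,0,0,0,0,0],[0,0,0,0,0,0]], "gripper": 62}}

```text
time_s: 4.0
tool_pos: [534.2, 367.4, 1.4]
tcp_rot: [-2.627, -1.723, 0.0]
wrist_force: [-0.5, 0.0, -0.1]
width: 0.726
finger_force: 0.0
```

Request:
{"fn": "servo_tool", "kwargs": {"commands": [[0,0,0,0,0,-0.1667],[0,0,0,0,0,-0.1667],[0,0,0,0,0,-0.1667],[0,0,0,0,0,-0.1667],[0,0,0,0,0,-0.1667]]}}

```text
time_s: 4.42
tool_pos: [534.2, 367.4, 1.5]
tcp_rot: [-2.087, -2.348, -0.0]
wrist_force: [0.4, 0.5, -1.7]
width: 0.728
finger_force: 0.0
```

Request:
{"fn": "servo_tool", "kwargs": {"commands": [[0,0,0,0,0,-0.1667],[0,0,0,0,0,-0.1667],[0,0,0,0,0,-0.1667],[0,0,0,0,0,-0.1667],[0,0,0,0,0,-0.1667]]}}

```text
time_s: 4.83
tool_pos: [534.3, 367.4, 1.5]
tcp_rot: [1.411, 2.807, 0.0]
wrist_force: [0.9, -0.0, -0.6]
width: 0.729
finger_force: 0.0
```

Request:
{"fn": "servo_tool", "kwargs": {"commands": [[0,0,0,0,0,-0.1666],[0,0,0,0,0,-0.1666],[0,0,0,0,0,-0.1666],[0,0,0,0,0,-0.1666],[0,0,0,0,0,-0.1666]]}}

```text
time_s: 5.25
tool_pos: [534.2, 367.4, 1.5]
tcp_rot: [-0.64, -3.076, -0.0]
wrist_force: [-0.1, -0.6, -1.1]
width: 0.728
finger_force: 0.0
```

Request:
{"fn": "servo_tool", "kwargs": {"commands": [[0,0,0,0,0,0],[0,0,0,0,0,0],[0,0,0,0,0,0],[0,0,0,0,0,0],[0,0,0,0,0,0]], "gripper": 30}}

```text
time_s: 5.67
tool_pos: [534.4, 367.6, 1.7]
tcp_rot: [0.641, 3.075, 0.001]
wrist_force: [0.8, 0.0, 1.0]
width: 0.413
finger_force: 25.9
```

```bash
python3 - <<'E'
from wr import *
print(robot.get_state()['tool_pos'],robot.get_state()['width'])
p,d,I=grab('top'); m,cn,c=blob(p,(90,90,60),(125,255,255),near=(122,203),amin=60);print(c,rect(cn,I,12))
E
python3 plan.py 534.21,367.4,1.48,156.49 534.2,367.4,60,156.5 481,-8,60,76.6,3 481,-8,25,76.6 481,-8,13.5,76.6
```

```text
[534.40241463 367.55410986   1.67205733] 0.41256927462661747
[249.05602241 316.30532213] ((322.331298828125, 115.24667358398438), (15.314957618713379, 103.47567749023438), 79.16514587402344)
[0.0, -0.0, -0.0732, -0.0001] -> [534.21, 367.4, 60.04, 156.51] L59
[-0.042, -0.1523, 0.0, 0.148] -> [516.46, 242.26, 60.04, 129.87] L126
[-0.1059, -0.1173, 0.0, 0.148] -> [498.74, 117.09, 60.04, 103.23] L126
[-0.1471, -0.0574, 0.0, 0.1479] -> [480.97, -7.98, 60.04, 76.61] L126
[-0.0, 0.0, 0.0438, 0.0] -> [480.97, -7.98, 25.0, 76.61] L35
[-0.0, 0.0, 0.0144, 0.0] -> [480.97, -7.98, 13.48, 76.61] L12
```

```bash
python3 plan.py 534.21,367.4,1.48,156.49 534.2,367.4,60,156.5 481,-7,60,76.6,3 481,-7,25,76.6 481,-7,13.8,76.6
```

```text
[0.0, -0.0, -0.0732, -0.0001] -> [534.21, 367.4, 60.04, 156.51] L59
[-0.0419, -0.1519, 0.0, 0.148] -> [516.51, 242.59, 60.04, 129.87] L126
[-0.1055, -0.117, 0.0, 0.148] -> [498.77, 117.81, 60.04, 103.23] L126
[-0.1468, -0.0573, 0.0, 0.1479] -> [481.02, -7.0, 60.04, 76.61] L126
[-0.0, -0.0, 0.0438, 0.0] -> [481.02, -7.0, 25.0, 76.61] L35
[-0.0, -0.0, 0.014, 0.0] -> [481.02, -7.0, 13.8, 76.61] L11
```

Request:
{"fn": "servo_tool", "kwargs": {"commands": [[0,0,-0.015,0,0,-0.0001],[0,0,-0.04,0,0,-0.0001],[0,0,-0.06,0,0,-0.0001],[0,0,-0.0732,0,0,-0.0001],[0,0,-0.0732,0,0,-0.0001]], "squeeze": 30}}

```text
time_s: 6.13
tool_pos: [536.0, 368.4, 63.5]
tcp_rot: [0.638, 3.072, 0.005]
wrist_force: [0.5, -0.1, 0.2]
width: 0.409
finger_force: 30.1
```

Request:
{"fn": "servo_tool", "kwargs": {"commands": [[-0.008,-0.03,0,0,0,0.03],[-0.017,-0.061,0,0,0,0.059],[-0.025,-0.091,0,0,0,0.089],[-0.034,-0.122,0,0,0,0.118],[-0.0419,-0.1519,0,0,0,0.148]]}}

```text
time_s: 6.55
tool_pos: [515.7, 241.4, 59.3]
tcp_rot: [-1.336, -2.842, 0.001]
wrist_force: [0.6, 0.5, 0.1]
width: 0.41
finger_force: 30.1
```

Request:
{"fn": "servo_tool", "kwargs": {"commands": [[-0.021,-0.023,0,0,0,0.03],[-0.042,-0.047,0,0,0,0.059],[-0.063,-0.07,0,0,0,0.089],[-0.084,-0.094,0,0,0,0.118],[-0.1055,-0.117,0,0,0,0.148]]}}

```text
time_s: 6.97
tool_pos: [497.8, 116.7, 59.4]
tcp_rot: [-1.955, -2.458, 0.001]
wrist_force: [0.4, -0.6, -1.0]
width: 0.406
finger_force: 30.1
```

Request:
{"fn": "servo_tool", "kwargs": {"commands": [[-0.029,-0.011,0,0,0,0.03],[-0.059,-0.023,0,0,0,0.059],[-0.088,-0.034,0,0,0,0.089],[-0.125,-0.048,0,0,0,0.118],[-0.1468,-0.0573,0,0,0,0.1479]]}}

```text
time_s: 7.38
tool_pos: [480.4, -9.1, 59.5]
tcp_rot: [2.471, 1.94, -0.001]
wrist_force: [0.9, 0.6, -0.8]
width: 0.408
finger_force: 30.1
```

Request:
{"fn": "servo_tool", "kwargs": {"commands": [[0,0,0,0,0,0],[0,0,0.015,0,0,0],[0,0,0.03,0,0,0],[0,0,0.0438,0,0,0],[0,0,0.0438,0,0,0]]}}

```text
time_s: 7.8
tool_pos: [479.2, -6.2, 22.8]
tcp_rot: [-2.461, -1.947, 0.004]
wrist_force: [-0.3, -0.2, 0.3]
width: 0.412
finger_force: 30.1
```

Request:
{"fn": "servo_tool", "kwargs": {"commands": [[0,0,0.003,0,0,0],[0,0,0.007,0,0,0],[0,0,0.011,0,0,0],[0,0,0.014,0,0,0],[0,0,0.014,0,0,0]]}}

```text
time_s: 8.22
tool_pos: [481.5, -6.9, 13.8]
tcp_rot: [2.464, 1.948, 0.001]
wrist_force: [-0.9, -0.5, 0.0]
width: 0.413
finger_force: 30.1
```

Request:
{"fn": "servo_tool", "kwargs": {"commands": [[0,0,0,0,0,0],[0,0,0,0,0,0],[0,0,0,0,0,0],[0,0,0,0,0,0],[0,0,0,0,0,0]], "gripper": 48}}

```text
time_s: 8.63
tool_pos: [481.3, -7.0, 13.9]
tcp_rot: [2.465, 1.948, 0.0]
wrist_force: [0.2, -0.2, -0.3]
width: 0.562
finger_force: 0.0
```

Request:
{"fn": "servo_tool", "kwargs": {"commands": [[0,0,-0.03,0,0,0],[0,0,-0.06,0,0,0],[0,0,-0.1,0,0,0],[0,0,-0.13,0,0,0],[0,0,-0.13,0,0,0]]}}

```text
time_s: 9.05
tool_pos: [484.5, -7.5, 122.7]
tcp_rot: [2.46, 1.944, 0.009]
wrist_force: [0.4, 0.3, -0.2]
width: 0.559
finger_force: 0.0
```

Request:
{"fn": "servo_tool", "kwargs": {"commands": [[-0.05,0,0,0,0,0],[-0.1,0,0,0,0,0],[-0.1,0,0,0,0,0],[-0.1,0,0,0,0,0],[-0.1,0,0,0,0,0]]}}

```text
time_s: 9.47
tool_pos: [462.3, -84.7, 117.3]
tcp_rot: [-2.465, -1.946, -0.0]
wrist_force: [0.0, 0.6, -0.5]
width: 0.562
finger_force: 0.0
```

Run:
```python
from wr import *
print(robot.get_state()['tool_pos'])
p,d,I=grab(); cv2.imwrite('pics/w3.png',p[:,:,::-1]); np.savez('w3.npz',p=p,d=d,**{k:np.array(v) for k,v in I.items()})
```

```text
[462.33631958 -84.74466585 117.34836731]
```

View pics/w3.png

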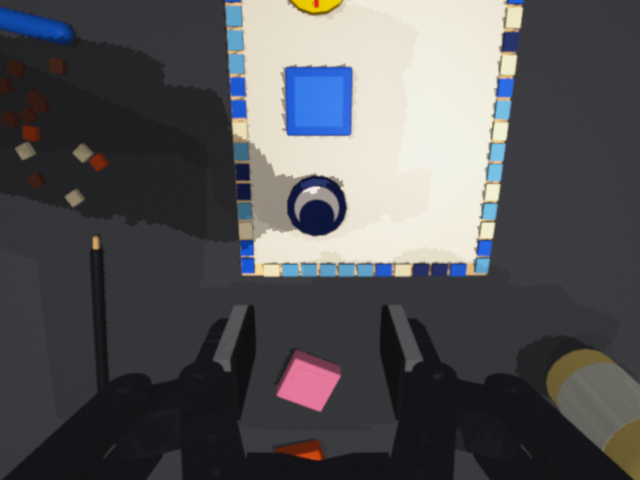

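The wrist view shows the blue tile at (319,101), the moon at (317,206) and the sun cut off at the top edge (316,5). They are nearly collinear; I measure after moving aside towards green.

```bash
python3 plan.py 462.5,-84.8,117.8,76.61 470,-225,150,103 544.3,-373.1,120,128.9
```

```text
[-0.1683, 0.0497, -0.0402, -0.1466] -> [470.0, -224.99, 149.96, 103.0] L144
[-0.2013, 0.0489, 0.0374, -0.1439] -> [544.34, -373.1, 120.04, 128.9] L168
```

Request:
{"fn": "servo_tool", "kwargs": {"commands": [[-0.1683,0.0497,-0.0402,0,0,-0.1466],[-0.1683,0.0497,-0.0402,0,0,-0.1466],[-0.1683,0.0497,-0.0402,0,0,-0.1466],[-0.1683,0.0497,-0.0402,0,0,-0.1466],[-0.1683,0.0497,-0.0402,0,0,-0.1466]], "gripper": 62}}

```text
time_s: 9.93
tool_pos: [472.6, -229.2, 151.2]
tcp_rot: [1.949, 2.458, -0.001]
wrist_force: [-0.8, 0.4, -0.2]
width: 0.723
finger_force: 0.0
```

Request:
{"fn": "servo_tool", "kwargs": {"commands": [[-0.2013,0.0489,0.0374,0,0,-0.1439],[-0.2013,0.0489,0.0374,0,0,-0.1439],[-0.2013,0.0489,0.0374,0,0,-0.1439],[-0.2013,0.0489,0.0374,0,0,-0.1439],[-0.2013,0.0489,0.0374,0,0,-0.1439]]}}

```text
time_s: 10.35
tool_pos: [547.2, -376.8, 115.2]
tcp_rot: [-1.353, -2.834, 0.001]
wrist_force: [0.1, -0.2, -0.3]
width: 0.727
finger_force: 0.0
```

Request:
{"fn": "servo_tool", "kwargs": {"commands": [[0,0,0,0,0,0],[0,0,0,0,0,0],[0,0,0,0,0,0],[0,0,0,0,0,0],[0,0,0,0,0,0]]}}

```text
time_s: 10.77
tool_pos: [544.8, -371.7, 121.2]
tcp_rot: [1.352, 2.834, -0.0]
wrist_force: [-0.3, -0.3, -1.1]
width: 0.721
finger_force: 0.0
```

```bash
cat > meas.py <<'E'
from wr import *
def bd(p,I,name='',ref=None):
    # intermodal: disc edges vs pale board: non-pale blobs inside the face
    hsv=cv2.cvtColor(p,cv2.COLOR_RGB2HSV)
    pale=np.uint8((hsv[:,:,1]<70)&(hsv[:,:,2]>90))*255
    return pale
if __name__=='__main__':
    p,d,I=grab('top'); cv2.imwrite('pics/t2.png',cv2.resize(p[140:290,210:400][:,:,::-1],None,fx=4,fy=4,interpolation=2))
    for n,lo,hi,near,z in [('sun',(0,110,100),(35,255,255),(286,228),22),('moon',(105,80,0),(140,255,150),(348,244),22),('blue',(105,140,60),(125,255,255),(318,236),24)]:
        m,cn,c=blob(p,lo,hi,near=near,amin=60); r=rect(cn,I,z);(x,y),R=cv2.minEnclosingCircle(plane(cn,I,z)[:,:2].astype(np.float32).reshape(-1,1,2))
        print(n,c.round(1),np.round(r[0],1),np.round(r[1],1),round(r[2],1),'circ',round(x,1),round(y,1),round(R,1))
    f=np.load('w3.npz');p=f['p'];I={k:f[k] for k in('fx','fy','cx','cy','distortion','extrinsics')}
    for n,lo,hi,near,z in [('moon',(105,80,0),(140,255,150),(317,206),22),('blue',(105,140,60),(125,255,255),(319,101),24)]:
        m,cn,c=blob(p,lo,hi,near=near,amin=300); r=rect(cn,I,z);(x,y),R=cv2.minEnclosingCircle(plane(cn,I,z)[:,:2].astype(np.float32).reshape(-1,1,2))
        print('W',n,c.round(1),np.round(r[0],1),np.round(r[1],1),round(r[2],1),'circ',round(x,1),round(y,1),round(R,1))
    p,d,I=grab(); m,cn,c=blob(p,*R_['green'],amin=300) if 0 else blob(p,(50,100,40),(85,255,255),near=(320,230),amin=300)
    print('Wgreen',c,rect(cn,I,12),robot.get_state()['tool_pos'])
    cv2.imwrite('pics/w4.png',p[:,:,::-1])
E
python3 meas.py
```

```text
sun [285.7 227. ] [494.8  51. ] [33.6 33.5] 46.7 circ 494.8 50.6 17.6
moon [348.8 244. ] [466.9 -67.2] [32.3 32.2] 1.5 circ 466.9 -67.6 17.2
blue [317.5 234.8] [481.5  -9.8] [34.4 34.9] 77.6 circ 481.5 -9.8 22.9
W moon [316. 208.] [466.2 -63.3] [34.4 33.5] 76.5 circ 466.3 -63.3 17.5
W blue [318.3 100.5] [480.9  -6.4] [34.6 34.9] 76.5 circ 480.7 -6.5 23.8
Wgreen [318.30353368 226.32195711] ((541.8854370117188, -368.2444152832031), (36.12171173095703, 37.65916442871094), 38.95087432861328) [ 544.78124031 -372.308205    121.08746027]
```

View pics/t2.png

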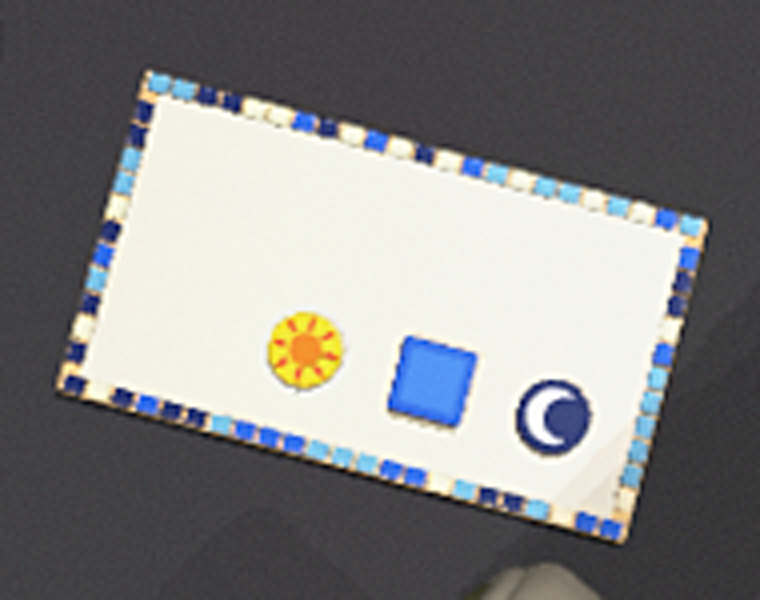

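Blue sits 1.8 mm too far towards the moon and 0.9 mm too far behind, though its yaw is right. Gripped poses show the wrist camera is good to about 0.6 mm, and the top camera is biased by about (+0.3,-2.8). I go back and mend blue now, to keep the order.

```bash
python3 plan.py 544.34,-373.1,120.04,128.9 470,-225,120,103 481,-7,60,76.6,2 481,-7,13.8,76.6 481,-7,16.2,76.6 480.6,-5.1,16.2,76.6 480.6,-5.1,13.8,76.6 480.6,-5.1,120,76.6  462,-85,120,76.6 470,-225,150,103 543.3,-370.1,100,128.9 543.3,-370.1,1.5,128.9 543.3,-370.1,1.5,218.9,3
```

```text
[0.2024, 0.0439, 0.0001, 0.1439] -> [469.99, -225.03, 119.96, 103.0] L166
[0.1312, 0.0374, 0.0375, 0.0733] -> [475.54, -116.03, 89.96, 89.8] L113
[0.1363, 0.0064, 0.0375, 0.0734] -> [481.03, -7.01, 59.96, 76.59] L113
[0.0, -0.0, 0.0577, -0.0] -> [481.03, -7.01, 13.8, 76.59] L46
[0.0, -0.0, -0.003, -0.0] -> [481.03, -7.01, 16.2, 76.59] L2
[0.0022, -0.0011, 0.0, -0.0] -> [480.58, -5.09, 16.2, 76.59] L2
[-0.0, 0.0, 0.003, -0.0] -> [480.58, -5.09, 13.8, 76.59] L2
[-0.0, 0.0, -0.1328, -0.0] -> [480.58, -5.09, 120.04, 76.59] L106
[-0.1025, 0.0006, 0.0, -0.0] -> [462.04, -84.97, 120.04, 76.59] L82
[-0.168, 0.0503, -0.0375, -0.1467] -> [470.01, -225.04, 150.04, 103.0] L143
[-0.1973, 0.0485, 0.0626, -0.1439] -> [543.32, -370.11, 99.96, 128.9] L170
[0.0, -0.0, 0.1231, -0.0] -> [543.32, -370.11, 1.48, 128.9] L98
[0.0, -0.0, -0.0, -0.1667] -> [543.32, -370.11, 1.48, 158.91] L0
[0.0, -0.0, -0.0, -0.1666] -> [543.32, -370.11, 1.48, 188.89] L0
[0.0, 0.0, -0.0, -0.1667] -> [543.32, -370.11, 1.48, 218.9] L0
```

Request:
{"fn": "servo_tool", "kwargs": {"commands": [[0.2024,0.0439,0.0001,0,0,0.1439],[0.2024,0.0439,0.0001,0,0,0.1439],[0.2024,0.0439,0.0001,0,0,0.1439],[0.2024,0.0439,0.0001,0,0,0.1439],[0.2024,0.0439,0.0001,0,0,0.1439]], "gripper": 48}}

```text
time_s: 11.28
tool_pos: [463.8, -217.0, 118.7]
tcp_rot: [-1.948, -2.452, -0.001]
wrist_force: [-1.4, 1.8, 0.1]
width: 0.56
finger_force: 0.0
```

Request:
{"fn": "servo_tool", "kwargs": {"commands": [[0.1312,0.0374,0.0375,0,0,0.0733],[0.1312,0.0374,0.0375,0,0,0.0733],[0.1312,0.0374,0.0375,0,0,0.0733],[0.1312,0.0374,0.0375,0,0,0.0733],[0.1312,0.0374,0.0375,0,0,0.0733]]}}

```text
time_s: 11.7
tool_pos: [475.3, -114.3, 90.0]
tcp_rot: [-2.22, -2.222, 0.0]
wrist_force: [-0.3, -0.2, 0.3]
width: 0.561
finger_force: 0.0
```

Request:
{"fn": "servo_tool", "kwargs": {"commands": [[0.045,0.002,0.013,0,0,0.0734],[0.09,0.0043,0.025,0,0,0.0734],[0.1363,0.0064,0.0375,0,0,0.0734],[0.1363,0.0064,0.0375,0,0,0.0734],[0.1363,0.0064,0.0375,0,0,0.0734]]}}

```text
time_s: 12.12
tool_pos: [481.5, -6.3, 60.1]
tcp_rot: [2.462, 1.951, -0.0]
wrist_force: [1.0, -1.4, 1.3]
width: 0.564
finger_force: 0.0
```

Request:
{"fn": "servo_tool", "kwargs": {"commands": [[0,0,0,0,0,0],[0,0,0.015,0,0,0],[0,0,0.035,0,0,0],[0,0,0.05,0,0,0],[0,0,0.0577,0,0,0]]}}

```text
time_s: 12.53
tool_pos: [481.5, -9.1, 13.3]
tcp_rot: [2.468, 1.944, -0.0]
wrist_force: [-0.3, -0.1, 0.5]
width: 0.559
finger_force: 0.0
```

Request:
{"fn": "servo_tool", "kwargs": {"commands": [[0,0,0,0,0,0],[0,0,0,0,0,0],[0,0,0,0,0,0],[0,0,0,0,0,0],[0,0,0,0,0,0]], "gripper": 30}}

```text
time_s: 12.95
tool_pos: [481.8, -7.2, 14.4]
tcp_rot: [2.465, 1.947, 0.001]
wrist_force: [0.5, 0.3, -0.6]
width: 0.41
finger_force: 31.1
```

Request:
{"fn": "servo_tool", "kwargs": {"commands": [[0,0,-0.0015,0,0,0],[0,0,-0.003,0,0,0],[0,0,-0.003,0,0,0],[0.0022,-0.0011,-0.003,0,0,0],[0.0022,-0.0011,-0.003,0,0,0]]}}

```text
time_s: 13.37
tool_pos: [480.6, -4.7, 16.2]
tcp_rot: [-2.465, -1.948, -0.0]
wrist_force: [-0.8, -0.0, -0.2]
width: 0.413
finger_force: 31.1
```

Request:
{"fn": "servo_tool", "kwargs": {"commands": [[0,0,0.001,0,0,0],[0,0,0.002,0,0,0],[0,0,0.003,0,0,0],[0,0,0.003,0,0,0],[0,0,0.003,0,0,0]]}}

```text
time_s: 13.78
tool_pos: [480.7, -5.1, 13.7]
tcp_rot: [-2.465, -1.947, 0.0]
wrist_force: [0.7, -0.5, -0.0]
width: 0.41
finger_force: 31.1
```

Request:
{"fn": "servo_tool", "kwargs": {"commands": [[0,0,0,0,0,0],[0,0,0,0,0,0],[0,0,0,0,0,0],[0,0,0,0,0,0],[0,0,0,0,0,0]], "gripper": 48}}

```text
time_s: 14.2
tool_pos: [480.8, -5.1, 13.8]
tcp_rot: [2.465, 1.947, 0.0]
wrist_force: [-0.3, -0.7, -1.0]
width: 0.562
finger_force: 0.0
```

Request:
{"fn": "servo_tool", "kwargs": {"commands": [[0,0,-0.02,0,0,0],[0,0,-0.06,0,0,0],[0,0,-0.1,0,0,0],[0,0,-0.1328,0,0,0],[0,0,-0.1328,0,0,0]]}}

```text
time_s: 14.62
tool_pos: [484.3, -5.7, 125.3]
tcp_rot: [2.46, 1.943, 0.01]
wrist_force: [0.9, -0.4, -0.1]
width: 0.561
finger_force: 0.0
```

Request:
{"fn": "servo_tool", "kwargs": {"commands": [[-0.05,0.0003,0,0,0,0],[-0.1025,0.0006,0,0,0,0],[-0.1025,0.0006,0,0,0,0],[-0.1025,0.0006,0,0,0,0],[-0.1025,0.0006,0,0,0,0]]}}

```text
time_s: 15.03
tool_pos: [461.9, -85.1, 119.6]
tcp_rot: [-2.466, -1.945, 0.0]
wrist_force: [-0.2, 0.2, -0.1]
width: 0.562
finger_force: 0.0
```

Run:
```python
from wr import *
print(robot.get_state()['tool_pos'])
p,d,I=grab()
out={}
for n,lo,hi,near,z in [('moon',(105,80,0),(140,255,150),(317,206),22),('blue',(105,140,60),(125,255,255),(319,101),24)]:
    m,cn,c=blob(p,lo,hi,near=near,amin=300); r=rect(cn,I,z);out[n]=np.array(r[0]);print(n,c,r)
v=out['blue']-out['moon'];a=np.radians(-13.4);print('xb',v@[np.cos(a),np.sin(a)],'yb',v@[-np.sin(a),np.cos(a)])
```

```text
[461.86205249 -85.05566458 119.55768059]
moon [316.72661871 206.49584947] ((466.2297668457031, -63.109920501708984), (34.64503479003906, 33.15240478515625), 75.27555847167969)
blue [316.85329341  93.45969599] ((480.4898376464844, -3.0597972869873047), (34.573486328125, 34.83879470825195), 76.51109313964844)
xb -0.04463726301942217 yb 61.72005285854266
```

Blue is now within about 0.7 mm. On to green.

Request:
{"fn": "servo_tool", "kwargs": {"commands": [[-0.168,0.0503,-0.0375,0,0,-0.1467],[-0.168,0.0503,-0.0375,0,0,-0.1467],[-0.168,0.0503,-0.0375,0,0,-0.1467],[-0.168,0.0503,-0.0375,0,0,-0.1467],[-0.168,0.0503,-0.0375,0,0,-0.1467]], "gripper": 62}}

```text
time_s: 15.5
tool_pos: [472.5, -229.2, 151.1]
tcp_rot: [1.949, 2.458, -0.001]
wrist_force: [-0.1, -0.4, 0.2]
width: 0.727
finger_force: 0.0
```

Request:
{"fn": "servo_tool", "kwargs": {"commands": [[-0.1973,0.0485,0.0626,0,0,-0.1439],[-0.1973,0.0485,0.0626,0,0,-0.1439],[-0.1973,0.0485,0.0626,0,0,-0.1439],[-0.1973,0.0485,0.0626,0,0,-0.1439],[-0.1973,0.0485,0.0626,0,0,-0.1439]]}}

```text
time_s: 15.92
tool_pos: [545.7, -373.1, 94.6]
tcp_rot: [-1.352, -2.833, 0.0]
wrist_force: [0.2, -0.2, -1.5]
width: 0.729
finger_force: 0.0
```

Request:
{"fn": "servo_tool", "kwargs": {"commands": [[0,0,0,0,0,0],[0,0,0.03,0,0,0],[0,0,0.07,0,0,0],[0,0,0.1,0,0,0],[0,0,0.1,0,0,0]]}}

```text
time_s: 16.33
tool_pos: [540.7, -364.6, 15.2]
tcp_rot: [-1.349, -2.827, -0.005]
wrist_force: [-0.9, 1.1, -0.3]
width: 0.725
finger_force: 0.0
```

Request:
{"fn": "servo_tool", "kwargs": {"commands": [[0,0,0.006,0,0,0],[0,0,0.012,0,0,0],[0,0,0.018,0,0,0],[0,0,0.0231,0,0,0],[0,0,0.0231,0,0,0]]}}

```text
time_s: 16.75
tool_pos: [543.8, -370.1, 1.7]
tcp_rot: [1.354, 2.834, -0.0]
wrist_force: [-0.0, -0.2, -0.1]
width: 0.728
finger_force: 0.0
```

Request:
{"fn": "servo_tool", "kwargs": {"commands": [[0,0,0,0,0,0],[0,0,0,0,0,0],[0,0,0,0,0,0],[0,0,0,0,0,0],[0,0,0,0,0,0]], "gripper": 30, "squeeze": 25}}

```text
time_s: 17.17
tool_pos: [544.0, -370.5, 2.1]
tcp_rot: [1.354, 2.833, -0.001]
wrist_force: [0.1, 0.4, 4.3]
width: 0.411
finger_force: 26.1
```

Request:
{"fn": "servo_tool", "kwargs": {"commands": [[0,0,0,0,0,0],[0,0,0,0,0,0],[0,0,0,0,0,0],[0,0,0,0,0,0],[0,0,0,0,0,0]], "gripper": 62}}

```text
time_s: 17.58
tool_pos: [543.5, -370.0, 1.2]
tcp_rot: [-1.354, -2.834, -0.0]
wrist_force: [0.5, 1.1, -0.8]
width: 0.729
finger_force: 0.0
```

Request:
{"fn": "servo_tool", "kwargs": {"commands": [[0,0,0,0,0,-0.1667],[0,0,0,0,0,-0.1667],[0,0,0,0,0,-0.1667],[0,0,0,0,0,-0.1667],[0,0,0,0,0,-0.1667]]}}

```text
time_s: 18.0
tool_pos: [543.6, -370.0, 1.3]
tcp_rot: [-0.569, -3.09, -0.0]
wrist_force: [1.0, 0.4, 0.1]
width: 0.728
finger_force: 0.0
```

Request:
{"fn": "servo_tool", "kwargs": {"commands": [[0,0,0,0,0,-0.1666],[0,0,0,0,0,-0.1666],[0,0,0,0,0,-0.1666],[0,0,0,0,0,-0.1666],[0,0,0,0,0,-0.1666]]}}

```text
time_s: 18.42
tool_pos: [543.6, -370.0, 1.3]
tcp_rot: [0.246, -3.132, -0.0]
wrist_force: [-1.0, -0.7, -0.7]
width: 0.723
finger_force: 0.0
```

Request:
{"fn": "servo_tool", "kwargs": {"commands": [[0,0,0,0,0,-0.1667],[0,0,0,0,0,-0.1667],[0,0,0,0,0,-0.1667],[0,0,0,0,0,-0.1667],[0,0,0,0,0,-0.1667]]}}

```text
time_s: 18.83
tool_pos: [543.7, -370.1, 1.4]
tcp_rot: [-1.046, 2.962, 0.0]
wrist_force: [0.2, -0.2, -0.1]
width: 0.728
finger_force: 0.0
```

Request:
{"fn": "servo_tool", "kwargs": {"commands": [[0,0,0,0,0,0],[0,0,0,0,0,0],[0,0,0,0,0,0],[0,0,0,0,0,0],[0,0,0,0,0,0]], "gripper": 30, "squeeze": 30}}

```text
time_s: 19.25
tool_pos: [543.8, -370.2, 1.5]
tcp_rot: [-1.045, 2.963, -0.0]
wrist_force: [1.2, -0.6, 1.7]
width: 0.41
finger_force: 31.0
```

```bash
python3 plan.py 543.32,-370.11,1.48,218.9 543.3,-370.1,60,218.9 480,-230,100,192.8,2 553.9,39.7,80,166.6,3 553.9,39.7,25,166.6 553.9,39.7,13.8,166.6
```

```text
[0.0, 0.0, -0.0732, -0.0] -> [543.32, -370.11, 60.04, 218.9] L59
[-0.0242, 0.093, -0.025, 0.0725] -> [511.67, -300.05, 80.04, 205.85] L79
[-0.0026, 0.0961, -0.025, 0.0725] -> [480.02, -229.96, 100.04, 192.8] L79
[-0.0549, 0.1027, 0.0083, 0.0485] -> [504.64, -140.11, 93.4, 184.07] L93
[-0.0387, 0.1099, 0.0084, 0.0485] -> [529.29, -50.21, 86.68, 175.34] L93
[-0.0215, 0.1145, 0.0083, 0.0486] -> [553.87, 39.69, 80.04, 166.59] L93
[-0.0, 0.0, 0.0688, -0.0] -> [553.87, 39.69, 25.0, 166.59] L55
[-0.0, 0.0, 0.014, -0.0] -> [553.87, 39.69, 13.8, 166.59] L11
```

Request:
{"fn": "servo_tool", "kwargs": {"commands": [[0,0,-0.015,0,0,0],[0,0,-0.04,0,0,0],[0,0,-0.06,0,0,0],[0,0,-0.0732,0,0,0],[0,0,-0.0732,0,0,0]]}}

```text
time_s: 19.67
tool_pos: [545.2, -371.4, 63.5]
tcp_rot: [-1.045, 2.96, -0.007]
wrist_force: [1.2, 0.4, -0.4]
width: 0.411
finger_force: 30.9
```

Request:
{"fn": "servo_tool", "kwargs": {"commands": [[-0.005,0.02,-0.005,0,0,0.0145],[-0.01,0.038,-0.01,0,0,0.029],[-0.015,0.056,-0.015,0,0,0.0435],[-0.02,0.075,-0.02,0,0,0.058],[-0.0242,0.093,-0.025,0,0,0.0725]]}}

```text
time_s: 20.08
tool_pos: [511.1, -298.9, 79.3]
tcp_rot: [0.699, -3.062, -0.002]
wrist_force: [-0.4, -0.2, -0.3]
width: 0.41
finger_force: 30.9
```

Request:
{"fn": "servo_tool", "kwargs": {"commands": [[-0.0005,0.02,-0.005,0,0,0.0145],[-0.001,0.038,-0.01,0,0,0.029],[-0.0015,0.057,-0.015,0,0,0.0435],[-0.002,0.076,-0.02,0,0,0.058],[-0.0026,0.0961,-0.025,0,0,0.0725]]}}

```text
time_s: 20.5
tool_pos: [479.5, -229.1, 99.5]
tcp_rot: [0.346, -3.122, -0.001]
wrist_force: [0.3, 0.6, -0.0]
width: 0.408
finger_force: 30.9
```

Request:
{"fn": "servo_tool", "kwargs": {"commands": [[-0.011,0.02,0.002,0,0,0.01],[-0.022,0.041,0.003,0,0,0.02],[-0.033,0.062,0.005,0,0,0.03],[-0.044,0.082,0.007,0,0,0.04],[-0.0549,0.1027,0.0083,0,0,0.0485]]}}

```text
time_s: 20.92
tool_pos: [504.5, -139.1, 92.7]
tcp_rot: [0.109, -3.139, -0.001]
wrist_force: [0.8, 0.3, -0.6]
width: 0.413
finger_force: 30.9
```

Request:
{"fn": "servo_tool", "kwargs": {"commands": [[-0.008,0.022,0.002,0,0,0.01],[-0.016,0.044,0.003,0,0,0.02],[-0.023,0.066,0.005,0,0,0.03],[-0.031,0.088,0.007,0,0,0.04],[-0.0387,0.1099,0.0084,0,0,0.0485]]}}

```text
time_s: 21.33
tool_pos: [529.0, -49.1, 85.9]
tcp_rot: [-0.13, -3.138, -0.001]
wrist_force: [0.6, -0.4, -0.3]
width: 0.41
finger_force: 30.9
```

Request:
{"fn": "servo_tool", "kwargs": {"commands": [[-0.005,0.026,0.002,0,0,0.01],[-0.01,0.052,0.003,0,0,0.02],[-0.015,0.078,0.005,0,0,0.03],[-0.02,0.104,0.007,0,0,0.04],[-0.0215,0.1145,0.0083,0,0,0.0486]]}}

```text
time_s: 21.75
tool_pos: [554.0, 42.0, 79.2]
tcp_rot: [-0.366, -3.119, -0.001]
wrist_force: [0.1, 0.7, 0.8]
width: 0.406
finger_force: 30.9
```

Request:
{"fn": "servo_tool", "kwargs": {"commands": [[0,0,0,0,0,0],[0,0,0,0,0,0],[0,0,0,0,0,0],[0,0,0,0,0,0],[0,0,0,0,0,0]]}}

```text
time_s: 22.17
tool_pos: [553.9, 38.9, 80.0]
tcp_rot: [-0.368, -3.12, 0.0]
wrist_force: [0.2, 0.4, -0.5]
width: 0.409
finger_force: 30.9
```

Run:
```python
from wr import *
print(robot.get_state()['tool_pos'])
p,d,I=grab();cv2.imwrite('pics/w5.png',p[:,:,::-1])
for n,lo,hi,z in [('sun',(0,110,100),(35,255,255),22),('blue',(105,140,60),(125,255,255),24)]:
    q=np.array([[494.6,54]] if n=='sun' else [[480.6,-5.1]])
    E=np.array(I['extrinsics']);c=np.linalg.inv(E)@[*q[0],z,1];uv=(I['cx']+I['fx']*c[0]/-c[2],I['cy']-I['fy']*c[1]/-c[2])
    m,cn,c=blob(p,lo,hi,near=uv,amin=300); r=rect(cn,I,z);print(n,uv,c,r,cv2.minEnclosingCircle(plane(cn,I,z)[:,:2].astype(np.float32).reshape(-1,1,2)))
```

```text
[553.90280684  38.8772322   80.02714366]
sun (np.float64(319.7261741819993), np.float64(146.2299408941991)) [319.680289   143.76676451] ((494.1981506347656, 54.19859313964844), (34.8505973815918, 34.843997955322266), 76.54647827148438) ((493.8125305175781, 54.11459732055664), 17.779325485229492)
blue (np.float64(189.35579205346596), np.float64(147.04275693827944)) [197.3437179  144.14601164] ((480.43902587890625, -1.4654884338378906), (36.58319854736328, 34.7190055847168), 76.40286254882812) ((480.5928649902344, -1.6007397174835205), 24.587635040283203)
```

View pics/w5.png

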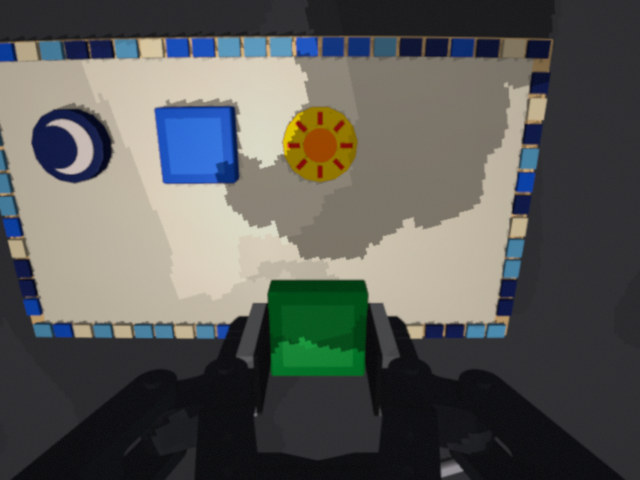

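The wrist view shows green held at (318,328), the sun at (320,144), blue centred at about (196,145) and the moon at (71,146). Green is in line with the sun and blue is midway, so I place it.

Request:
{"fn": "servo_tool", "kwargs": {"commands": [[0,0,0.012,0,0,0],[0,0,0.03,0,0,0],[0,0,0.05,0,0,0],[0,0,0.0688,0,0,0],[0,0,0.0688,0,0,0]]}}

```text
time_s: 22.63
tool_pos: [551.4, 39.6, 21.6]
tcp_rot: [-0.366, -3.115, 0.0]
wrist_force: [-0.2, -1.1, -1.1]
width: 0.409
finger_force: 30.9
```

Request:
{"fn": "servo_tool", "kwargs": {"commands": [[0,0,0,0,0,0],[0,0,0.004,0,0,0],[0,0,0.009,0,0,0],[0,0,0.014,0,0,0],[0,0,0.014,0,0,0]]}}

```text
time_s: 23.05
tool_pos: [554.4, 39.7, 13.7]
tcp_rot: [0.366, 3.119, 0.0]
wrist_force: [-0.4, 0.4, -0.9]
width: 0.415
finger_force: 30.9
```

Request:
{"fn": "servo_tool", "kwargs": {"commands": [[0,0,0,0,0,0],[0,0,0,0,0,0],[0,0,0,0,0,0],[0,0,0,0,0,0],[0,0,0,0,0,0]], "gripper": 48}}

```text
time_s: 23.47
tool_pos: [554.1, 39.7, 13.9]
tcp_rot: [0.366, 3.12, 0.0]
wrist_force: [0.3, -0.3, -1.2]
width: 0.558
finger_force: 0.0
```

Request:
{"fn": "servo_tool", "kwargs": {"commands": [[0,0,-0.02,0,0,0],[0,0,-0.06,0,0,0],[0,0,-0.1,0,0,0],[0,0,-0.1328,0,0,0],[0,0,-0.1328,0,0,0]]}}

```text
time_s: 23.88
tool_pos: [557.7, 39.5, 126.0]
tcp_rot: [0.365, 3.111, 0.001]
wrist_force: [0.7, 0.5, 0.6]
width: 0.561
finger_force: 0.0
```

```bash
python3 plan.py 553.87,39.69,120.04,166.59 480,-120,120,130,2 405.6,-272.5,100,91.5,2 405.6,-272.5,20,91.5 405.6,-272.5,1.5,91.5
```

```text
[0.0218, -0.1078, 0.0, 0.1016] -> [516.9, -40.15, 120.04, 148.3] L88
[-0.0132, -0.1092, 0.0001, 0.1017] -> [479.99, -120.03, 119.96, 130.0] L88
[-0.0431, -0.0969, 0.0125, 0.1069] -> [442.76, -196.27, 109.96, 110.75] L85
[-0.0726, -0.0772, 0.0125, 0.107] -> [405.59, -272.47, 99.96, 91.49] L85
[-0.0, 0.0, 0.1, -0.0] -> [405.59, -272.47, 19.96, 91.49] L80
[-0.0, 0.0, 0.0231, -0.0] -> [405.59, -272.47, 1.48, 91.49] L18
```

Request:
{"fn": "servo_tool", "kwargs": {"commands": [[0.0218,-0.1078,0,0,0,0.1016],[0.0218,-0.1078,0,0,0,0.1016],[0.0218,-0.1078,0,0,0,0.1016],[0.0218,-0.1078,0,0,0,0.1016],[0.0218,-0.1078,0,0,0,0.1016]], "gripper": 62}}

```text
time_s: 24.3
tool_pos: [517.1, -40.4, 119.9]
tcp_rot: [0.856, 3.023, 0.001]
wrist_force: [-0.2, 0.4, 0.5]
width: 0.727
finger_force: 0.0
```

Request:
{"fn": "servo_tool", "kwargs": {"commands": [[-0.0132,-0.1092,0.0001,0,0,0.1017],[-0.0132,-0.1092,0.0001,0,0,0.1017],[-0.0132,-0.1092,0.0001,0,0,0.1017],[-0.0132,-0.1092,0.0001,0,0,0.1017],[-0.0132,-0.1092,0.0001,0,0,0.1017]]}}

```text
time_s: 24.72
tool_pos: [480.8, -119.4, 119.8]
tcp_rot: [1.322, 2.85, 0.001]
wrist_force: [0.6, 0.3, 0.3]
width: 0.724
finger_force: 0.0
```

Request:
{"fn": "servo_tool", "kwargs": {"commands": [[-0.0431,-0.0969,0.0125,0,0,0.1069],[-0.0431,-0.0969,0.0125,0,0,0.1069],[-0.0431,-0.0969,0.0125,0,0,0.1069],[-0.0431,-0.0969,0.0125,0,0,0.1069],[-0.0431,-0.0969,0.0125,0,0,0.1069]]}}

```text
time_s: 25.13
tool_pos: [443.7, -195.2, 109.8]
tcp_rot: [-1.777, -2.59, -0.001]
wrist_force: [0.5, 0.5, 1.1]
width: 0.722
finger_force: 0.0
```

Request:
{"fn": "servo_tool", "kwargs": {"commands": [[-0.0726,-0.0772,0.0125,0,0,0.107],[-0.0726,-0.0772,0.0125,0,0,0.107],[-0.0726,-0.0772,0.0125,0,0,0.107],[-0.0726,-0.0772,0.0125,0,0,0.107],[-0.0726,-0.0772,0.0125,0,0,0.107]]}}

```text
time_s: 25.55
tool_pos: [406.7, -271.2, 99.9]
tcp_rot: [-2.184, -2.258, -0.001]
wrist_force: [-0.3, 0.1, 0.5]
width: 0.726
finger_force: 0.0
```

Request:
{"fn": "servo_tool", "kwargs": {"commands": [[0,0,0,0,0,0],[0,0,0,0,0,0],[0,0,0,0,0,0],[0,0,0,0,0,0],[0,0,0,0,0,0]]}}

```text
time_s: 25.97
tool_pos: [406.2, -272.0, 100.0]
tcp_rot: [2.19, 2.252, 0.0]
wrist_force: [-0.7, 0.2, 0.2]
width: 0.724
finger_force: 0.0
```

Run:
```python
from wr import *
print(robot.get_state()['tool_pos'])
p,d,I=grab();cv2.imwrite('pics/w6.png',p[:,:,::-1])
m,cn,c=blob(p,(3,150,60),(14,255,255),near=(320,230),amin=300);print(c,rect(cn,I,12))
p,d,I=grab('top');cv2.imwrite('pics/t3.png',cv2.resize(p[140:290,210:400][:,:,::-1],None,fx=4,fy=4,interpolation=2))
for n,lo,hi,near,z in [('sun',(0,110,100),(35,255,255),(286,228),22),('moon',(105,80,0),(140,255,150),(348,244),22),('blue',(105,140,60),(125,255,255),(318,236),24),('green',(55,120,60),(80,255,255),(292,195),24)]:
    m,cn,c=blob(p,lo,hi,near=near,amin=60); r=rect(cn,I,z); print(n,c.round(1),np.round(r[0],1),np.round(r[1],1),round(r[2],1))
```

```text
[ 406.23917587 -271.98552156  100.01086734]
[314.3147675  239.64639755] ((403.9820861816406, -271.88385009765625), (35.91236877441406, 37.99290084838867), 1.6094645261764526)
sun [285.7 227. ] [494.8  51. ] [33.6 33.5] 46.7
moon [348.8 244. ] [466.9 -67.2] [32.3 32.2] 1.5
blue [315.6 234.9] [481.3  -6.5] [34.4 34.9] 77.6
green [294.4 196.1] [554.   36.1] [34.7 35. ] 76.4
```

View pics/w6.png

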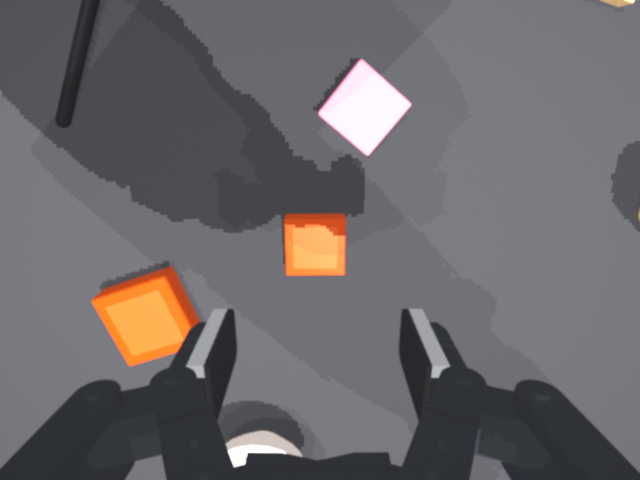

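View pics/t3.png

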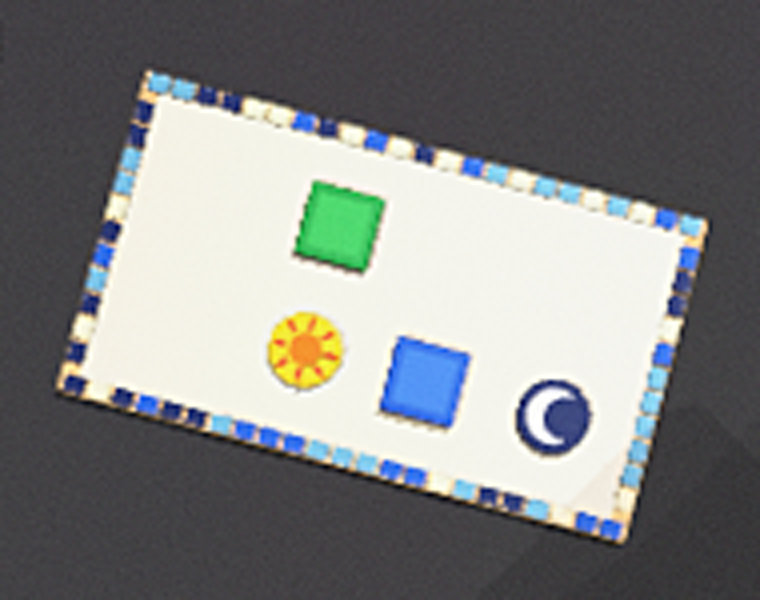

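The wrist view shows the small orange tile at (315,244), the large one at (147,318) and pink at (365,107). The top view shows green behind the sun (within 1 mm) and blue within about 1.5 mm of midway. Now to grip terracotta, letting the arm settle before each grip.

```bash
python3 plan.py 405.59,-272.47,99.96,91.49 404.8,-272.9,20,91.5 404.8,-272.9,1.5,91.5 404.8,-272.9,1.5,181.5,3 404.8,-272.9,80,181.5 568,99,80,76.6,4 568,99,25,76.6 568,99,13.8,76.6
```

```text
[-0.0005, -0.001, 0.1, -0.0001] -> [404.8, -272.89, 19.96, 91.51] L80
[-0.0, -0.0, 0.0231, 0.0] -> [404.8, -272.89, 1.48, 91.51] L18
[-0.0, -0.0, -0.0, -0.1667] -> [404.8, -272.89, 1.48, 121.51] L0
[-0.0, -0.0, -0.0, -0.1666] -> [404.8, -272.89, 1.48, 151.5] L0
[-0.0, -0.0, -0.0, -0.1667] -> [404.8, -272.89, 1.48, 181.51] L0
[0.0, -0.0, -0.0982, 0.0] -> [404.8, -272.89, 80.04, 181.51] L79
[-0.054, 0.1148, 0.0, 0.1457] -> [445.57, -179.95, 80.04, 155.28] L101
[0.0022, 0.1269, 0.0, 0.1457] -> [486.42, -86.99, 80.04, 129.06] L102
[0.0582, 0.1128, 0.0, 0.1457] -> [527.16, 6.02, 80.04, 102.83] L102
[0.102, 0.0756, 0.0, 0.1457] -> [568.01, 99.02, 80.04, 76.6] L102
[-0.0, -0.0, 0.0688, 0.0] -> [568.01, 99.02, 25.0, 76.6] L55
[-0.0, -0.0, 0.014, 0.0] -> [568.01, 99.02, 13.8, 76.6] L11
```

Request:
{"fn": "servo_tool", "kwargs": {"commands": [[-0.0005,-0.001,0.02,0,0,0],[-0.0005,-0.001,0.05,0,0,0],[-0.0005,-0.001,0.08,0,0,0],[-0.0005,-0.001,0.1,0,0,0],[-0.0005,-0.001,0.1,0,0,0]]}}

```text
time_s: 26.48
tool_pos: [403.0, -271.0, 16.9]
tcp_rot: [-2.188, -2.246, 0.0]
wrist_force: [-0.7, 0.9, -0.3]
width: 0.725
finger_force: 0.0
```

Request:
{"fn": "servo_tool", "kwargs": {"commands": [[0,0,0,0,0,0],[0,0,0.01,0,0,0],[0,0,0.0231,0,0,0],[0,0,0.0231,0,0,0],[0,0,0.0231,0,0,0]]}}

```text
time_s: 26.9
tool_pos: [405.3, -273.1, 1.9]
tcp_rot: [2.191, 2.25, 0.0]
wrist_force: [0.4, 0.0, -0.2]
width: 0.721
finger_force: 0.0
```

Request:
{"fn": "servo_tool", "kwargs": {"commands": [[0,0,0,0,0,0],[0,0,0,0,0,0],[0,0,0,0,0,0],[0,0,0,0,0,0],[0,0,0,0,0,0]], "gripper": 30, "squeeze": 25}}

```text
time_s: 27.32
tool_pos: [405.7, -273.4, 2.3]
tcp_rot: [2.191, 2.249, 0.0]
wrist_force: [-0.6, -0.2, 5.5]
width: 0.411
finger_force: 25.5
```

Request:
{"fn": "servo_tool", "kwargs": {"commands": [[0,0,0,0,0,0],[0,0,0,0,0,0],[0,0,0,0,0,0],[0,0,0,0,0,0],[0,0,0,0,0,0]], "gripper": 62}}

```text
time_s: 27.73
tool_pos: [405.0, -272.8, 1.2]
tcp_rot: [-2.192, -2.25, -0.0]
wrist_force: [0.8, -0.1, 0.2]
width: 0.727
finger_force: 0.0
```

Request:
{"fn": "servo_tool", "kwargs": {"commands": [[0,0,0,0,0,-0.1667],[0,0,0,0,0,-0.1667],[0,0,0,0,0,-0.1667],[0,0,0,0,0,-0.1667],[0,0,0,0,0,-0.1667]]}}

```text
time_s: 28.15
tool_pos: [405.0, -272.8, 1.3]
tcp_rot: [-1.529, -2.744, -0.0]
wrist_force: [-0.1, 0.4, -0.3]
width: 0.727
finger_force: 0.0
```

Request:
{"fn": "servo_tool", "kwargs": {"commands": [[0,0,0,0,0,-0.1667],[0,0,0,0,0,-0.1667],[0,0,0,0,0,-0.1667],[0,0,0,0,0,-0.1667],[0,0,0,0,0,-0.1667]]}}

```text
time_s: 28.57
tool_pos: [405.0, -272.9, 1.3]
tcp_rot: [-0.77, -3.046, -0.0]
wrist_force: [-0.1, -0.0, -0.7]
width: 0.726
finger_force: 0.0
```

Request:
{"fn": "servo_tool", "kwargs": {"commands": [[0,0,0,0,0,-0.1666],[0,0,0,0,0,-0.1666],[0,0,0,0,0,-0.1666],[0,0,0,0,0,-0.1666],[0,0,0,0,0,-0.1666]]}}

```text
time_s: 28.98
tool_pos: [405.0, -272.9, 1.4]
tcp_rot: [0.041, -3.141, -0.0]
wrist_force: [-0.3, -1.7, 0.1]
width: 0.725
finger_force: 0.0
```

Request:
{"fn": "servo_tool", "kwargs": {"commands": [[0,0,0,0,0,0],[0,0,0,0,0,0],[0,0,0,0,0,0],[0,0,0,0,0,0],[0,0,0,0,0,0]], "gripper": 30, "squeeze": 30}}

```text
time_s: 29.4
tool_pos: [405.3, -273.1, 1.6]
tcp_rot: [-0.039, 3.141, -0.0]
wrist_force: [-1.4, -0.4, 2.0]
width: 0.413
finger_force: 30.4
```

Request:
{"fn": "servo_tool", "kwargs": {"commands": [[0,0,-0.015,0,0,0],[0,0,-0.045,0,0,0],[0,0,-0.075,0,0,0],[0,0,-0.0982,0,0,0],[0,0,-0.0982,0,0,0]]}}

```text
time_s: 29.82
tool_pos: [407.0, -274.6, 83.5]
tcp_rot: [-0.04, 3.137, -0.006]
wrist_force: [-0.4, -0.8, -0.3]
width: 0.412
finger_force: 30.2
```

Request:
{"fn": "servo_tool", "kwargs": {"commands": [[-0.011,0.023,0,0,0,0.029],[-0.022,0.046,0,0,0,0.058],[-0.032,0.069,0,0,0,0.087],[-0.043,0.092,0,0,0,0.117],[-0.054,0.1148,0,0,0,0.1457]]}}

```text
time_s: 30.23
tool_pos: [445.6, -178.8, 79.1]
tcp_rot: [-0.681, -3.066, -0.001]
wrist_force: [-0.1, -0.3, -1.0]
width: 0.409
finger_force: 30.2
```

Request:
{"fn": "servo_tool", "kwargs": {"commands": [[0.0004,0.025,0,0,0,0.029],[0.0009,0.051,0,0,0,0.058],[0.0013,0.076,0,0,0,0.087],[0.0018,0.1015,0,0,0,0.117],[0.0022,0.1269,0,0,0,0.1457]]}}

```text
time_s: 30.65
tool_pos: [486.4, -85.8, 79.1]
tcp_rot: [-1.358, -2.831, 0.0]
wrist_force: [-0.5, 0.2, -0.5]
width: 0.407
finger_force: 30.2
```

Request:
{"fn": "servo_tool", "kwargs": {"commands": [[0.012,0.023,0,0,0,0.029],[0.023,0.045,0,0,0,0.058],[0.035,0.068,0,0,0,0.087],[0.047,0.09,0,0,0,0.117],[0.0582,0.1128,0,0,0,0.1457]]}}

```text
time_s: 31.07
tool_pos: [527.0, 7.1, 79.0]
tcp_rot: [-1.965, -2.449, 0.001]
wrist_force: [0.2, 0.1, -0.8]
width: 0.407
finger_force: 30.2
```

Request:
{"fn": "servo_tool", "kwargs": {"commands": [[0.025,0.018,0,0,0,0.029],[0.05,0.037,0,0,0,0.058],[0.07,0.052,0,0,0,0.087],[0.09,0.067,0,0,0,0.117],[0.102,0.0756,0,0,0,0.1457]]}}

```text
time_s: 31.48
tool_pos: [568.4, 100.9, 78.9]
tcp_rot: [-2.468, -1.942, 0.0]
wrist_force: [-0.6, 1.2, -1.6]
width: 0.408
finger_force: 30.2
```

Request:
{"fn": "servo_tool", "kwargs": {"commands": [[0,0,0,0,0,0],[0,0,0.02,0,0,0],[0,0,0.04,0,0,0],[0,0,0.0688,0,0,0],[0,0,0.0688,0,0,0]]}}

```text
time_s: 31.9
tool_pos: [564.3, 98.3, 20.4]
tcp_rot: [-2.461, -1.945, 0.01]
wrist_force: [-0.7, -0.8, -0.7]
width: 0.415
finger_force: 30.2
```

Request:
{"fn": "servo_tool", "kwargs": {"commands": [[0,0,0,0,0,0],[0,0,0.005,0,0,0],[0,0,0.01,0,0,0],[0,0,0.014,0,0,0],[0,0,0.014,0,0,0]]}}

```text
time_s: 32.32
tool_pos: [568.3, 98.9, 13.8]
tcp_rot: [2.465, 1.947, 0.0]
wrist_force: [0.5, 0.1, -0.6]
width: 0.409
finger_force: 30.2
```

Request:
{"fn": "servo_tool", "kwargs": {"commands": [[0,0,0,0,0,0],[0,0,0,0,0,0],[0,0,0,0,0,0],[0,0,0,0,0,0],[0,0,0,0,0,0]], "gripper": 46}}

```text
time_s: 32.73
tool_pos: [568.4, 99.1, 14.0]
tcp_rot: [2.465, 1.947, 0.001]
wrist_force: [0.0, 0.8, -0.2]
width: 0.537
finger_force: 0.0
```

Request:
{"fn": "servo_tool", "kwargs": {"commands": [[0,0,-0.02,0,0,0],[0,0,-0.06,0,0,0],[0,0,-0.1,0,0,0],[0,0,-0.1328,0,0,0],[0,0,-0.1328,0,0,0]]}}

```text
time_s: 33.15
tool_pos: [571.9, 99.2, 126.2]
tcp_rot: [2.461, 1.944, 0.013]
wrist_force: [0.7, 0.2, 0.7]
width: 0.542
finger_force: 0.0
```

```bash
python3 plan.py 568.01,99.02,120.04,76.6 398.5,269.5,110,76.6,2
```

```text
[0.0791, -0.1278, 0.0063, -0.0] -> [483.22, 184.27, 115.0, 76.6] L120
[0.0791, -0.1277, 0.0062, -0.0] -> [398.5, 269.5, 110.04, 76.6] L120
```

Request:
{"fn": "servo_tool", "kwargs": {"commands": [[0.0791,-0.1278,0.0063,0,0,0],[0.0791,-0.1278,0.0063,0,0,0],[0.0791,-0.1278,0.0063,0,0,0],[0.0791,-0.1278,0.0063,0,0,0],[0.0791,-0.1278,0.0063,0,0,0]], "gripper": 55}}

```text
time_s: 33.57
tool_pos: [481.8, 185.4, 114.8]
tcp_rot: [-2.462, -1.951, 0.001]
wrist_force: [0.2, 0.0, 0.2]
width: 0.641
finger_force: 0.0
```

Request:
{"fn": "servo_tool", "kwargs": {"commands": [[0.0791,-0.1277,0.0062,0,0,0],[0.0791,-0.1277,0.0062,0,0,0],[0.0791,-0.1277,0.0062,0,0,0],[0.0791,-0.1277,0.0062,0,0,0],[0.0791,-0.1277,0.0062,0,0,0]]}}

```text
time_s: 33.98
tool_pos: [398.6, 270.1, 110.0]
tcp_rot: [2.462, 1.95, 0.001]
wrist_force: [-0.4, -0.8, -0.4]
width: 0.644
finger_force: 0.0
```

Request:
{"fn": "servo_tool", "kwargs": {"commands": [[0,0,0,0,0,0],[0,0,0,0,0,0],[0,0,0,0,0,0],[0,0,0,0,0,0],[0,0,0,0,0,0]]}}

```text
time_s: 34.4
tool_pos: [399.5, 268.8, 110.0]
tcp_rot: [2.467, 1.945, 0.0]
wrist_force: [-0.7, -0.5, -0.2]
width: 0.647
finger_force: 0.0
```

```bash
cat > tl.py <<'E'
from wr import *
def tl():
    p,d,I=grab('top')
    o={}
    for n,lo,hi,near,z in [('sun',(0,110,100),(35,255,255),(286,228),22),('moon',(105,80,0),(140,255,150),(348,244),22),('blue',(105,140,60),(125,255,255),(318,236),24),('green',(55,120,60),(80,255,255),(292,195),24),('terra',(3,150,100),(14,255,255),(262,187),24),('gem',(15,150,120),(28,255,255),(315,234),34)]:
        m,cn,c=blob(p,lo,hi,near=near,amin=60); r=rect(cn,I,z); o[n]=np.array(r[0]); print(n,c.round(1),np.round(r[0],1),np.round(r[1],1),round(r[2],1))
    a=np.radians(-13.4);B=np.array([[np.cos(a),np.sin(a)],[-np.sin(a),np.cos(a)]])
    for k in o: print(k,'in sun frame (xb,yb)',(B@(o[k]-o['sun'])).round(1))
    return p
E
python3 - <<'E'
from tl import *
print(robot.get_state()['tool_pos'])
p,d,I=grab()
m,cn,c=blob(p,(15,130,90),(32,255,255),near=(320,230),amin=300);print(c,rect(cn,I,10),cv2.minEnclosingCircle(plane(cn,I,10)[:,:2].astype(np.float32).reshape(-1,1,2)))
tl()
E
```

```text
[399.47860941 268.78978641 109.9846239 ]
[314.0105042  233.56827731] ((397.5644226074219, 272.30029296875), (31.51572608947754, 29.37572479248047), 76.4891357421875) ((397.32122802734375, 272.35882568359375), 15.987602233886719)
sun [285.7 227.1] [494.8  50.1] [34.2 34.1] 1.7
moon [349. 244.] [466.9 -67.2] [32.3 32.2] 1.5
blue [315.6 234.9] [481.3  -6.5] [34.4 34.9] 77.6
green [294.4 196.1] [553.9  36.1] [34.7 35.2] 75.9
terra [263.8 187.9] [567.9  94.4] [35.  35.2] 76.4
gem [284.9 227.5] [493.7  50.5] [33.9 31.8] 1.8
sun in sun frame (xb,yb) [0. 0.]
moon in sun frame (xb,yb) [ 1.000e-01 -1.206e+02]
blue in sun frame (xb,yb) [ -0.  -58.1]
green in sun frame (xb,yb) [60.8  0.1]
terra in sun frame (xb,yb) [60.9 60. ]
gem in sun frame (xb,yb) [-1.2  0.1]
```

Terracotta is in place at (60.9, 60.0) in the sun's frame. The gem is at about (397,271.5). I grip it in both directions and then carry it to blue at (480.8,-3.7).

```bash
python3 plan.py 398.5,269.5,110.04,76.6 397.3,271.5,20,76.6 397.3,271.5,1.5,76.6 397.3,271.5,1.5,166.6,3 397.3,271.5,80,166.6 480.8,-3.7,80,166.6,3 480.8,-3.7,35,166.6 480.8,-3.7,25.9,166.6
```

```text
[0.0021, -0.002, 0.1126, -0.0] -> [397.33, 271.51, 19.96, 76.6] L90
[-0.0, -0.0, 0.0231, -0.0] -> [397.33, 271.51, 1.48, 76.6] L18
[-0.0, -0.0, -0.0, -0.1667] -> [397.33, 271.51, 1.48, 106.61] L0
[0.0, -0.0, -0.0, -0.1666] -> [397.33, 271.51, 1.48, 136.59] L0
[0.0, -0.0, -0.0, -0.1667] -> [397.33, 271.51, 1.48, 166.6] L0
[0.0, -0.0, -0.0982, -0.0] -> [397.33, 271.51, 80.04, 166.6] L79
[-0.0604, -0.1035, 0.0, -0.0] -> [425.15, 179.76, 80.04, 166.6] L96
[-0.0604, -0.1035, 0.0, -0.0] -> [452.96, 88.02, 80.04, 166.6] L96
[-0.0604, -0.1035, 0.0001, -0.0] -> [480.78, -3.73, 79.96, 166.6] L96
[-0.0, 0.0, 0.0562, -0.0] -> [480.78, -3.73, 35.0, 166.6] L45
[-0.0, 0.0, 0.0114, -0.0] -> [480.78, -3.73, 25.88, 166.6] L9
```

Request:
{"fn": "servo_tool", "kwargs": {"commands": [[0.0021,-0.002,0.02,0,0,0],[0.0021,-0.002,0.05,0,0,0],[0.0021,-0.002,0.09,0,0,0],[0.0021,-0.002,0.1126,0,0,0],[0.0021,-0.002,0.1126,0,0,0]]}}

```text
time_s: 34.92
tool_pos: [394.6, 269.9, 16.5]
tcp_rot: [-2.464, -1.946, 0.011]
wrist_force: [-0.5, 0.1, 0.4]
width: 0.644
finger_force: 0.0
```

Request:
{"fn": "servo_tool", "kwargs": {"commands": [[0,0,0,0,0,0],[0,0,0.01,0,0,0],[0,0,0.0231,0,0,0],[0,0,0.0231,0,0,0],[0,0,0.0231,0,0,0]]}}

```text
time_s: 35.33
tool_pos: [398.0, 271.7, 2.1]
tcp_rot: [2.465, 1.947, 0.002]
wrist_force: [-0.9, 0.9, 0.8]
width: 0.64
finger_force: 0.0
```

Request:
{"fn": "servo_tool", "kwargs": {"commands": [[0,0,0,0,0,0],[0,0,0,0,0,0],[0,0,0,0,0,0],[0,0,0,0,0,0],[0,0,0,0,0,0]], "gripper": 24, "squeeze": 22}}

```text
time_s: 35.75
tool_pos: [398.3, 271.8, 2.5]
tcp_rot: [2.465, 1.947, 0.003]
wrist_force: [-0.6, -0.4, 6.9]
width: 0.335
finger_force: 21.5
```

Request:
{"fn": "servo_tool", "kwargs": {"commands": [[0,0,0,0,0,0],[0,0,0,0,0,0],[0,0,0,0,0,0],[0,0,0,0,0,0],[0,0,0,0,0,0]], "gripper": 55}}

```text
time_s: 36.17
tool_pos: [397.4, 271.4, 1.3]
tcp_rot: [-2.465, -1.947, 0.0]
wrist_force: [1.3, 0.4, 0.5]
width: 0.642
finger_force: 0.0
```

Request:
{"fn": "servo_tool", "kwargs": {"commands": [[0,0,0,0,0,-0.1667],[0,0,0,0,0,-0.1667],[0,0,0,0,0,-0.1667],[0,0,0,0,0,-0.1667],[0,0,0,0,0,-0.1667]]}}

```text
time_s: 36.58
tool_pos: [397.5, 271.4, 1.3]
tcp_rot: [-1.872, -2.523, 0.0]
wrist_force: [0.1, 0.1, 0.7]
width: 0.643
finger_force: 0.0
```

Request:
{"fn": "servo_tool", "kwargs": {"commands": [[0,0,0,0,0,-0.1666],[0,0,0,0,0,-0.1666],[0,0,0,0,0,-0.1666],[0,0,0,0,0,-0.1666],[0,0,0,0,0,-0.1666]]}}

```text
time_s: 37.0
tool_pos: [397.5, 271.5, 1.4]
tcp_rot: [-1.159, -2.92, 0.0]
wrist_force: [-0.7, 0.6, 0.9]
width: 0.644
finger_force: 0.0
```

Request:
{"fn": "servo_tool", "kwargs": {"commands": [[0,0,0,0,0,-0.1667],[0,0,0,0,0,-0.1667],[0,0,0,0,0,-0.1667],[0,0,0,0,0,-0.1667],[0,0,0,0,0,-0.1667]]}}

```text
time_s: 37.42
tool_pos: [397.5, 271.5, 1.4]
tcp_rot: [-0.366, -3.12, -0.0]
wrist_force: [-0.1, -0.2, 1.3]
width: 0.641
finger_force: 0.0
```

Request:
{"fn": "servo_tool", "kwargs": {"commands": [[0,0,0,0,0,0],[0,0,0,0,0,0],[0,0,0,0,0,0],[0,0,0,0,0,0],[0,0,0,0,0,0]], "gripper": 24, "squeeze": 30}}

```text
time_s: 37.83
tool_pos: [397.6, 271.5, 1.7]
tcp_rot: [0.368, 3.12, 0.0]
wrist_force: [0.2, 1.3, 3.4]
width: 0.334
finger_force: 29.5
```

Request:
{"fn": "servo_tool", "kwargs": {"commands": [[0,0,-0.015,0,0,0],[0,0,-0.045,0,0,0],[0,0,-0.075,0,0,0],[0,0,-0.0982,0,0,0],[0,0,-0.0982,0,0,0]]}}

```text
time_s: 38.25
tool_pos: [399.9, 272.6, 83.5]
tcp_rot: [0.367, 3.115, 0.005]
wrist_force: [0.3, 0.3, -0.1]
width: 0.33
finger_force: 29.7
```

Request:
{"fn": "servo_tool", "kwargs": {"commands": [[-0.01,-0.018,0,0,0,0],[-0.022,-0.038,0,0,0,0],[-0.035,-0.06,0,0,0,0],[-0.048,-0.082,0,0,0,0],[-0.0604,-0.1035,0,0,0,0]]}}

```text
time_s: 38.67
tool_pos: [425.1, 178.8, 79.2]
tcp_rot: [-0.367, -3.119, 0.0]
wrist_force: [0.6, -0.0, -0.0]
width: 0.334
finger_force: 29.7
```

Request:
{"fn": "servo_tool", "kwargs": {"commands": [[-0.012,-0.021,0,0,0,0],[-0.024,-0.041,0,0,0,0],[-0.036,-0.062,0,0,0,0],[-0.048,-0.083,0,0,0,0],[-0.0604,-0.1035,0,0,0,0]]}}

```text
time_s: 39.08
tool_pos: [452.8, 87.0, 79.2]
tcp_rot: [-0.367, -3.119, 0.0]
wrist_force: [0.5, -0.4, 0.2]
width: 0.329
finger_force: 29.7
```

Request:
{"fn": "servo_tool", "kwargs": {"commands": [[-0.015,-0.026,0,0,0,0],[-0.03,-0.052,0,0,0,0],[-0.045,-0.077,0,0,0,0],[-0.055,-0.095,0,0,0,0],[-0.0604,-0.1035,0.0001,0,0,0]]}}

```text
time_s: 39.5
tool_pos: [481.3, -5.6, 79.2]
tcp_rot: [-0.371, -3.119, 0.0]
wrist_force: [-0.1, -0.7, -0.3]
width: 0.329
finger_force: 29.7
```

Request:
{"fn": "servo_tool", "kwargs": {"commands": [[0,0,0,0,0,0],[0,0,0.015,0,0,0],[0,0,0.035,0,0,0],[0,0,0.0562,0,0,0],[0,0,0.0562,0,0,0]]}}

```text
time_s: 39.92
tool_pos: [478.0, -2.3, 32.0]
tcp_rot: [-0.364, -3.115, -0.001]
wrist_force: [-0.4, -0.7, -0.4]
width: 0.328
finger_force: 29.7
```

Request:
{"fn": "servo_tool", "kwargs": {"commands": [[0,0,0,0,0,0],[0,0,0,0,0,0],[0,0,0.004,0,0,0],[0,0,0.007,0,0,0],[0,0,0.011,0,0,0]]}}

```text
time_s: 40.33
tool_pos: [481.7, -3.7, 26.7]
tcp_rot: [0.366, 3.119, 0.0]
wrist_force: [-0.5, -0.8, -0.2]
width: 0.326
finger_force: 29.7
```

Request:
{"fn": "servo_tool", "kwargs": {"commands": [[0,0,0,0,0,0],[0,0,0,0,0,0],[0,0,0,0,0,0],[0,0,0,0,0,0],[0,0,0,0,0,0]]}}

```text
time_s: 40.75
tool_pos: [481.1, -3.8, 26.3]
tcp_rot: [0.366, 3.12, 0.0]
wrist_force: [0.3, 0.2, 0.0]
width: 0.329
finger_force: 29.7
```

Request:
{"fn": "servo_tool", "kwargs": {"commands": [[0,0,0,0,0,0],[0,0,0,0,0,0],[0,0,0,0,0,0],[0,0,0,0,0,0],[0,0,0,0,0,0]], "gripper": 44}}

```text
time_s: 41.17
tool_pos: [481.0, -3.8, 26.2]
tcp_rot: [0.366, 3.12, 0.0]
wrist_force: [-0.7, 0.2, 0.2]
width: 0.517
finger_force: 0.0
```

Request:
{"fn": "servo_tool", "kwargs": {"commands": [[0,0,-0.01,0,0,0],[0,0,-0.03,0,0,0],[0,0,-0.07,0,0,0],[0,0,-0.11,0,0,0],[0,0,-0.13,0,0,0]]}}

```text
time_s: 41.58
tool_pos: [482.5, -4.0, 134.2]
tcp_rot: [0.366, 3.116, -0.0]
wrist_force: [0.4, -0.2, 1.0]
width: 0.515
finger_force: 0.0
```

Request:
{"fn": "servo_tool", "kwargs": {"commands": [[-0.05,-0.02,-0.03,0,0,0],[-0.08,-0.12,-0.05,0,0,0],[-0.08,-0.15,-0.06,0,0,0],[-0.08,-0.2,-0.06,0,0,0],[-0.08,-0.2,-0.06,0,0,0]]}}

```text
time_s: 42.0
tool_pos: [506.7, -177.5, 179.8]
tcp_rot: [0.367, 3.118, -0.003]
wrist_force: [0.1, -0.1, -0.2]
width: 0.519
finger_force: 0.0
```

Run:
```python
from tl import *
p=tl()
cv2.imwrite('pics/t4.png',cv2.resize(p[140:290,210:400][:,:,::-1],None,fx=4,fy=4,interpolation=2))
```

```text
sun [285.7 227. ] [494.8  51. ] [33.6 33.5] 46.7
moon [349.  244.1] [466.5 -68.6] [32.1 33.6] 46.6
blue [312.6 237.8] [481.2  -6.3] [34.8 34.6] 75.7
green [294.4 196.1] [553.9  36.1] [34.7 35.2] 75.9
terra [263.9 187.9] [567.9  94.4] [35.  35.2] 76.4
gem [316.1 234.1] [482.2  -7. ] [26.3 26.2] 1.7
sun in sun frame (xb,yb) [0. 0.]
moon in sun frame (xb,yb) [   0.2 -122.9]
blue in sun frame (xb,yb) [  0.1 -58.9]
green in sun frame (xb,yb) [61.  -0.8]
terra in sun frame (xb,yb) [61.1 59.1]
gem in sun frame (xb,yb) [  1.2 -59.4]
```

View pics/t4.png

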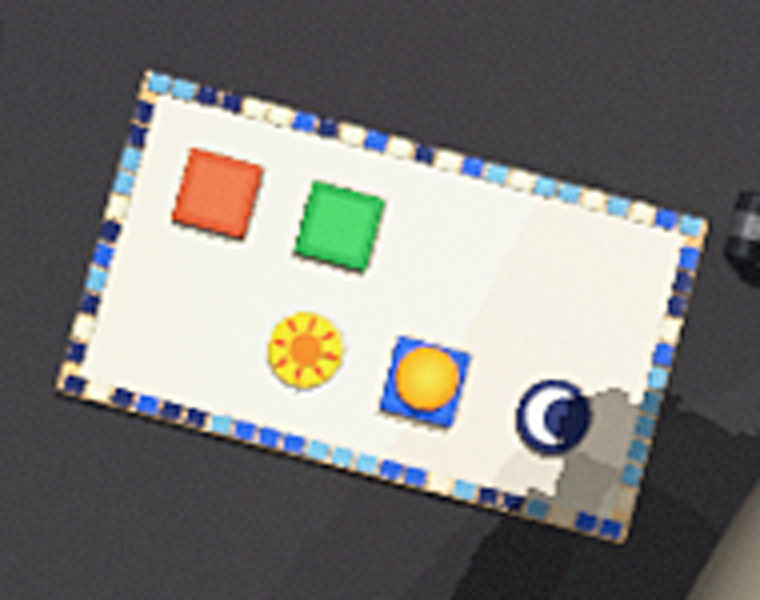

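The top view shows the layout complete: terracotta (218,194), green (340,226), sun (305,350), blue with the gem centred on it (427,380) and moon (553,417). All are square and within about 2 mm.

```bash
python3 -c "
from plant import robot
print(robot.close_job())"
```

```text
the job is handed in; nothing more can be done
None
```

I laid the mosaic in the order asked and handed the job in after about 42 s of the 96 s allowed. In the last top-camera check every piece was square to the board and within about 2 mm of its place, the worst being blue, about 2 mm nearer the sun than midway. The gem is centred on blue to about 1 mm, and the arm kept clear of the glue and jar.

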